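# Weigh two sample pots and load the heavier

### The job

Find the heavier of the two grey sample pots, which holds the sound casting: stand them on opposite pans of the balance and let go until the beam has settled. Then take the heavier one, stand it on the holder's floor and slide it in between the fence and the sprung jaw until it has pushed the end plunger fully in, and leave it standing there with the lighter one still on its pan. Go gently: no more than 35 N on a pan or on the holder and 15 N on the plunger, push the plunger with the pot rather than the fingers, and leave the other things where they are.

Things in the scene. Friction and masses are not known exactly. Their poses are not given: they have to be found in the camera images.
- pot_a_center (a point): one of two closed grey sample pots, alike outside: upright cylinder, 32 mm diameter, 40 mm tall, 110 to 165 g with the casting inside; one is 15 g or more heavier, and it may be either. Point at its centre, 20 mm above its underside; z up along its axis
- pot_b_center (a point): one of two closed grey sample pots, alike outside: upright cylinder, 32 mm diameter, 40 mm tall, 110 to 165 g with the casting inside; one is 15 g or more heavier, and it may be either. Point at its centre, 20 mm above its underside; z up along its axis
- balance: white equal-arm balance, fixed to the bench, base 110 x 170 mm; origin under its centre at bench height, z up; its arms run along its y axis, pans 100 mm either side. A pointer and scale stand at its centre up to 140 mm above the bench
- pan_l: pan at the balance's +y side: flat round steel plate, 90 mm diameter, no rim, always level. Origin on its pivot: the pan's top surface is 30 mm above the origin (90 mm above the bench when the beam is level). The pan yields under a light touch and sinks or rises 10 mm from level to a rubber-cushioned stop
- pan_r: the same pan at the balance's -y side
- beam (a joint): tilt of the balance beam in rad, 0 level, -0.1 to 0.1 between its cushioned stops; positive: the +y pan (pan_l) is up and the -y pan (pan_r) is down. With no load it rests level; with 10 g or more difference it settles on a stop within about 2 s
- holder: specimen holder fixed to the bench: aluminium plate, x = -77 to 107 mm, y = -55 to 55 mm, its top (the floor pots stand on) 8 mm above the bench. Origin at bench height, on the slideway's centre line. A pot is slid along the +x axis between fence (+y side) and sprung jaw (-y side), its centre at y = 0 to 2 mm; a light spring pin, the end plunger, awaits it. A pot left in there stays put
- holder_entry (a point): point on the holder's floor at its x = -55 mm, y = 0, where a pot can be set down clear of fence and jaw; its axes are the holder's
- holder_gap (a point): point on the holder's floor at its x = 0, y = 0, in the slideway. Fixed fence: 12 mm high above the floor, inner face at y = +18 mm, x = -36 to 70 mm, front end rounded. Sprung jaw: 12 mm high, inner face at y = -12.5 mm at rest, x = -20 to 60 mm, with a 20 degree lead-in from x = -48 mm; a 32 mm pot pushes it back 1.5 to 3.5 mm against about 3.5 N. Sliding a pot in takes about 1 to 8 N
- plunger (a joint): how far the end plunger is pressed in, m: 0 free, 0.005 fully in (light spring, 0.5 to 1.5 N, then a firm stop). Brass pin, 10 mm diameter, 6 mm above the floor on the centre line, pointing to the holder's -x from a block 12 mm high. The block's setting differs each time and is not measured: the free tip lies anywhere from x = 26 to 60 mm, so the end must be felt
- dish: shallow glass dish, 64 mm across, 14 mm high; bystander, origin under its centre
- bottle: small white bottle, 40 mm across, 85 mm high; bystander, origin under its centre
- slidebox: closed blue slide box, 35 x 85 x 28 mm high; bystander, origin under its centre
- brush: small brush lying down, 150 mm long; bystander
- mould: white mould ring standing flat, 50 mm across, 22 mm high; bystander, origin under its centre
- mouse: computer mouse, 100 x 58 x 26 mm; bystander, origin under its centre
Mind the look-alikes: they are no part of the job. There is more than one size of the holder; the one meant has the size given above. What is shaped like the part that bears pot_b_center but turquoise is not meant.

How it is judged:
By the outcome, as a careful person would: the job done as asked, in the order asked, and still so for the second after the job is handed in, with the robot touching nothing.
It also fails if it takes over 67 s, if anything falls off the work surface, if the arm or the gripper's body presses on something with over 40 N, if the wrist force passes 120 N, or if a joint passes its speed limit or range.

### The arm

A 6-joint arm with a two-finger parallel gripper is mounted at the origin on the work surface. World frame = base frame: x ahead of the robot, y to its left, z up, the work surface at z = 0. Lengths are in m, angles in degrees, forces in N, time in s.
With the tool pointing down it reaches from about 0.25 to 0.725 m from the base axis. Payload 9.7 kg.
Tool frame: the origin (TCP) lies between the finger pads; the fingertips stand 19 mm ahead of it and the grasp point (between the pads) is the TCP; x points along the fingers, y is the direction in which the jaws open and shut, and the axes are right-handed (so a half turn about x gives the same grasp; the last joint's range is limited). The gripper opens to 85 mm and grips with 20 to 120 N. Pads are 22 mm wide; open, the fingers measure 114 mm over their backs; the gripper's body (76 mm by 85 mm) begins 54 mm behind the grasp point. The pads swing forward as they close: fully open they stand 13 mm farther back than shut.
Start: joints at [-65.718, 4.979, 10.078, 95.1, 0, 90], TCP at [0.226, -0.501, 0.216] pointing down, gripper open.
Joint ranges: [-179.16, 179.16], [-48.56, 103.87], [-65.8, 70.77], [-126.05, 130.52], [-82.76, 87.17], [-180, 180]. Speed limits (degrees/s): [127.2, 127.2, 147.25, 180, 180, 180].

### API

Orientations are given as [roll, pitch, yaw] about the fixed x, y, z axes, in that order (R = Rz(yaw) Ry(pitch) Rx(roll)).
In Python, from workcell import bot gives the robot as it stands. The module is installed in compiled form; this text tells all that it offers.
- The arm moves only by the shell command python3 -m handwheel 'ROWS' [FORCE]. ROWS is JSON, a list of rows, each a list of 7 numbers: the turn, a rotation vector about the tool's x, y, z in degrees, then the shift along the tool's x, y, z in m, then the closure, from -1 (fully open) to 1 (shut), so that 0 is half open. In form: [[ax, ay, az, dx, dy, dz, fingers], ...]. A call has 1 to 20 rows; each row is the pose to reach, as a shift and turn from the pose commanded when the call began, along the tool's axes at that moment; what a row does not reach only later rows make up. A row lasts 1/8 s, in which the tool goes at most 62.5 mm and 10.7 degrees, less where a joint would pass 70% of its speed; a pose out of reach is approached as far as the arm can. A call with a gripper value outside its range is refused whole. The fingers move at their own pace and stop on an object; FORCE is the grip in N (left out, the last holds). Time passes only in rows, so rows that repeat a pose let the fingers close. It gives the time, the measured TCP pose, the force and the opening at its end, in the units of the state.
- bot.get_obs(): the state, without advancing time (a new reading comes with each control period).
- bot.camera(name): name is "side" or "top"; returns a dict with "frame" (480x640x3 uint8, red, green, blue), "fx", "fy", "cx", "cy" (pixels), "k1" (the pictures are not rectified: a ray, as slopes to the right and down, at radius r is drawn at 1 + k1 r^2 times it, then the intrinsics apply), "R" (3x3) and "t" (3): a world point X has camera coordinates R X + t. Camera axes: x right, y down, z forward; pixel columns grow to the right and rows downward; lengths in m; the calibration is good to about 2 mm. A picture is of the moment at which its call begins. There is no depth.
- bot.job_done(): hands the job in, once; it reports no verdict.
Trained networks look in a picture, given as the dict that the camera call returned (one of the last four; its "shot" number tells which), for a name from the list of things; names that differ only in an ending like _2 or _b are one class to them, and where a whole thing is asked for, a point or a joint stands for the part that bears it (a point fixed in the world has none). Each returns a list of dicts, best first, with "conf" (0 to 1); they miss things now and then, are a little off and sometimes report something else, mostly with a low value. They report only what shows in the picture. A call takes as long as a camera call. They do not tell look-alikes from the thing itself.
- bot.look_for(name, picture): "bbox" ([left, top, width, height] as shares, 0 to 1, of the picture: columns of its width, rows of its height, round what is visible of it).
- bot.tip_of(name, picture): "centre" ([column, row] as shares, 0 to 1, of the picture: columns of its width, rows of its height: a listed point, or the origin of a listed thing).
The state is a dict: "time": time; "q": joint angles; "qd": joint speeds; "joint_efforts": joint torques, N m; "ee_pos": TCP position; "tcp_rot": TCP orientation; "wrist_force": force on the tool from outside, world axes, zero at the start; "torque": the same for the moment, N m; "opening": finger opening in m.
Only numpy, scipy, OpenCV 4.12 (cv2) and the standard library are available. Lean on these libraries where they do the work, as an engineer would, in place of code of your own. Each camera call takes 0.05 s, during which the arm holds its last target.

## Working session

There is one attempt and no reset: what is moved stays moved. The work goes in short steps, Python scripts to look and compute and a shell command to move; the robot and the scene stay as the last step left them, time stands still between calls to the robot, and variables do not carry over. Pictures are saved under pics/ and viewed, and the job is handed in when it is done.

```bash
mkdir -p pics; ls
python3 - <<'E'
from workcell import bot
import cv2,pickle
o=bot.get_obs();print(o)
for n in("side","top"):
    p=bot.camera(n);cv2.imwrite(f"pics/{n}0.png",p["frame"][:,:,::-1])
    print(n,{k:v for k,v in p.items() if k!="frame"})
    for t in["pot_a_center","balance","pan_l","pan_r","holder","holder_entry","holder_gap","plunger","beam","dish","bottle"]:
        print(t,"LOOK",[( [round(x*s,1) for x,s in zip(d["bbox"],(640,480,640,480))],round(d["conf"],2)) for d in bot.look_for(t,p)] if t not in("holder_entry","holder_gap") else "", "TIP",[( [round(x*s,1) for x,s in zip(d["centre"],(640,480))],round(d["conf"],2)) for d in bot.tip_of(t,p)] if t not in("beam","plunger") else "")
E
```

```text
pics
{'time': 0.0, 'q': array([-6.57175769e+01,  5.01118845e+00,  1.00354240e+01,  9.51008689e+01,
        8.87259433e-04,  9.00017304e+01]), 'qd': array([-0.11658597,  0.0153998 , -0.00342169, -0.04101039, -0.01529378,
        0.0340454 ]), 'joint_efforts': array([-2.11902698e-03, -5.20403802e+01,  4.64783335e+01,  1.71185372e-02,
       -1.11499257e-04, -6.74943621e-06]), 'ee_pos': array([ 0.22607929, -0.50110866,  0.21579093]), 'tcp_rot': array([-90.66160874,  89.92336149, 113.61908335]), 'wrist_force': array([-0.46246941,  0.17429479,  0.11912311]), 'torque': array([-0.055501  ,  0.01847504,  0.01549555]), 'opening': 0.08524011617871612}
side {'fx': 518.4287669924769, 'fy': 518.4287669924769, 'cx': 317.2025867137028, 'cy': 239.529204180865, 'k1': -0.08873056838084763, 'R': array([[-0.91202746, -0.40956862, -0.02143513],
       [-0.27277945,  0.64479445, -0.71402485],
       [ 0.30626342, -0.6453632 , -0.69979215]]), 't': array([0.45613657, 0.23455932, 0.9005096 ]), 'shot': 1}
pot_a_center LOOK [([299.8, 173.3, 83.3, 44.2], 0.72), ([340.6, 256.9, 11.9, 26.8], 0.59), ([219.4, 213.4
[... 2141 characters left out ...]
, 59.9], 0.66)] TIP [([454.1, 139.2], 0.92), ([400.8, 362.5], 0.79), ([430.7, 226.9], 0.78)]
holder_entry LOOK  TIP [([463.4, 152.9], 0.93), ([409.0, 394.5], 0.82), ([430.0, 249.7], 0.81)]
holder_gap LOOK  TIP [([425.4, 225.0], 0.87), ([458.7, 137.7], 0.62), ([402.2, 360.4], 0.58)]
plunger LOOK [([403.5, 180.4, 54.8, 83.6], 0.64), ([393.5, 335.5, 6.1, 10.3], 0.58), ([422.4, 193.0, 8.3, 10.7], 0.53)] TIP 
beam LOOK [([136.3, 208.9, 137.2, 42.1], 0.89), ([402.5, 179.6, 54.3, 85.1], 0.57)] TIP 
dish LOOK [([318.8, 133.2, 27.8, 25.6], 0.92), ([318.8, 260.4, 15.6, 18.5], 0.73)] TIP [([330.5, 149.5], 0.67)]
bottle LOOK [([378.0, 115.0, 16.4, 22.3], 0.84), ([321.3, 182.9, 17.6, 20.8], 0.51)] TIP []
```

```bash
cat > h.py <<'E'
import numpy as np,cv2
def ray(p,u,v):
    K=np.array([[p['fx'],0,p['cx']],[0,p['fy'],p['cy']],[0,0,1]])
    x=cv2.undistortPoints(np.array([[[u,v]]],float),K,np.array([p['k1'],0,0,0.]))[0,0]
    R=np.array(p['R']);t=np.array(p['t'])
    return -R.T@t, R.T@np.array([x[0],x[1],1])
def atz(p,u,v,z):
    c,d=ray(p,u,v);return c+d*(z-c[2])/d[2]
def proj(p,X):
    c=np.array(p['R'])@np.array(X)+p['t'];x=c[:2]/c[2];x=x*(1+p['k1']*(x@x))
    return np.array([p['fx']*x[0]+p['cx'],p['fy']*x[1]+p['cy']])
def px(d,k='centre'): return [d[k][0]*640,d[k][1]*480]
E
python3 - <<'E'
import cv2
for n,(x0,y0,x1,y1) in {"side":(160,100,560,400),"top":(100,80,500,440)}.items():
    i=cv2.imread(f"pics/{n}0.png")[y0:y1,x0:x1]; s=min(800/i.shape[1],600/i.shape[0])
    cv2.imwrite(f"pics/{n}0c.png",cv2.resize(i,None,fx=s,fy=s,interpolation=cv2.INTER_CUBIC)); print(n,s)
E
```

```text
side 2.0
top 1.6666666666666667
```

View pics/side0c.png

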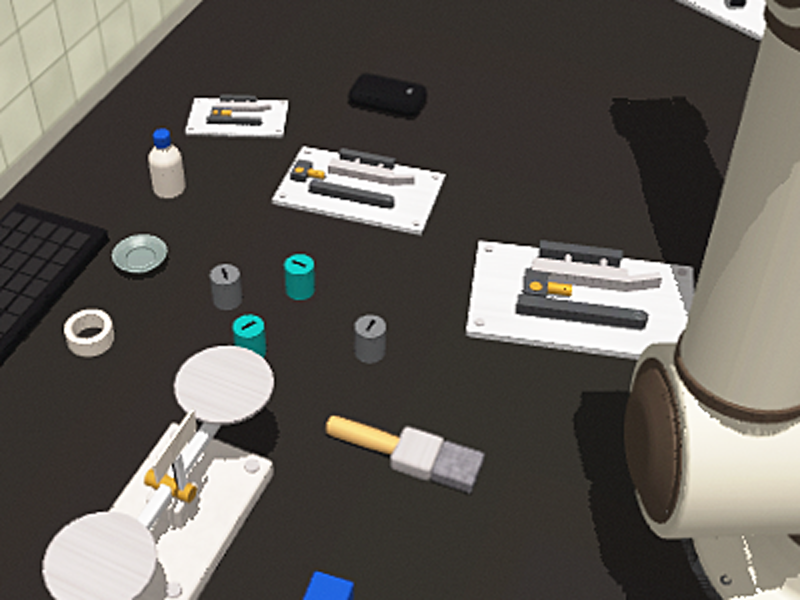

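View pics/top0c.png

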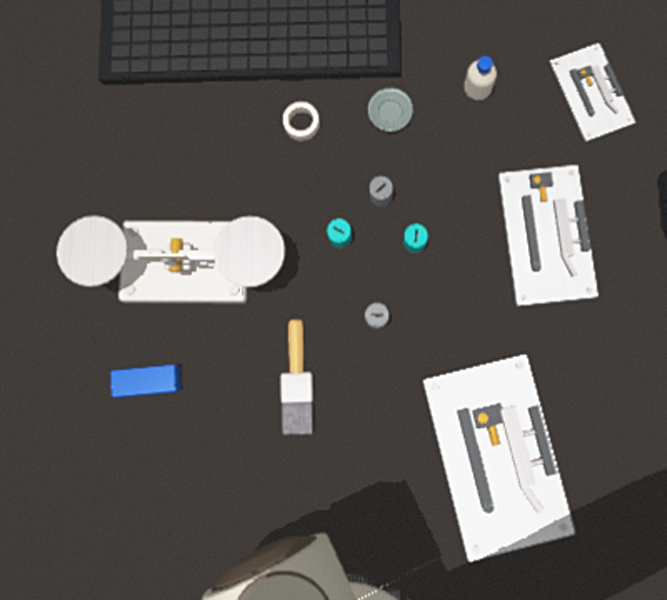

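View pics/top0.png

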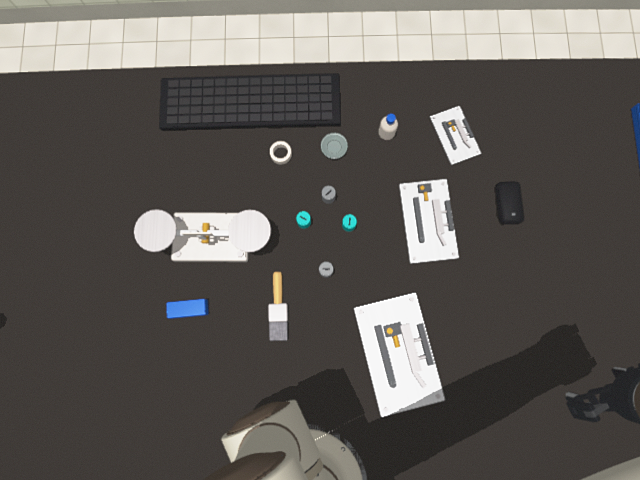

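View pics/side0.png

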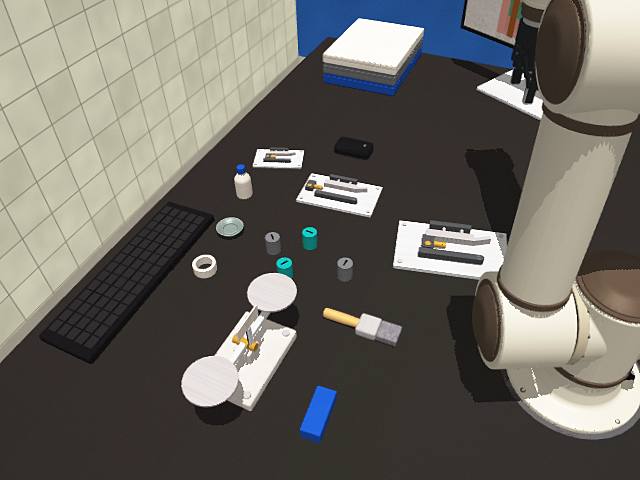

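```bash
python3 - <<'E'
from workcell import bot
from h import *
p=bot.camera("top");f=p["frame"];s=bot.camera("side")
hsv=cv2.cvtColor(f,cv2.COLOR_RGB2HSV)
m=((hsv[:,:,2]>120)&(hsv[:,:,1]<60)).astype(np.uint8); m[:90]=0
n,l,st,c=cv2.connectedComponentsWithStats(m)
for i in range(1,n):
    if st[i,4]>150:
        pts=np.argwhere(l==i)[:,::-1].astype(np.float32)
        zz=0.008
        W=np.array([atz(p,u,v,zz)[:2] for u,v in cv2.convexHull(pts)[:,0]],np.float32)
        r=cv2.minAreaRect(W); print(st[i],"ctr",np.round(r[0],4),"size",np.round(r[1],4),"ang",round(r[2],2)); print(np.round(cv2.boxPoints(r),4).tolist())
for nm in["pot_a_center"]:
    for pic in(p,s):
        for d in bot.look_for(nm,pic): print(nm,np.round(np.array(d['bbox'])*[640,480,640,480],1),d['conf'])
# pots: grey local crop
for (u,v) in[(328,193),(326,269)]:
    cv2.imwrite(f"pics/pot_{v}.png",cv2.resize(f[v-25:v+25,u-25:u+25,::-1],None,fx=10,fy=10,interpolation=cv2.INTER_NEAREST))
    print(u,v,atz(p,u,v,.04))
for (u,v) in[(273,235),(345,261)]: print('side top centre',atz(s,u,v,.04))
hl=f[285:425,345:450,::-1];cv2.imwrite("pics/hold.png",cv2.resize(hl,None,fx=4,fy=4,interpolation=cv2.INTER_CUBIC))
# pans
for(u,v)in[(155,231),(249,231)]: print('pan',atz(p,u,v,.09))
for(u,v)in[(210,381),(272.5,293)]: print('pan side',atz(s,u,v,.09))
E
python3 - <<'E'
import cv2,numpy as np
a=cv2.imread('pics/pot_193.png');b=cv2.imread('pics/pot_269.png');cv2.imwrite('pics/pots.png',cv2.resize(np.hstack([a,b]),(800,400)))
E
```

```text
[ 430  106   51   59 1481] ctr [ 0.775  -0.3637] size [0.1297 0.0783] ang 19.51
[[0.7008000016212463, -0.3483999967575073], [0.7269999980926514, -0.4223000109195709], [0.8492000102996826, -0.3790000081062317], [0.8230999708175659, -0.3050999939441681]]
[379 116  19  24 292] ctr [ 0.7942 -0.2046] size [0.0404 0.056 ] ang 70.89
[[0.7610999941825867, -0.21449999511241913], [0.8140000104904175, -0.23280000686645508], [0.8273000121116638, -0.19460000097751617], [0.7742999792098999, -0.17630000412464142]]
[321 133  27  26 546] ctr [ 0.7538 -0.0774] size [0.061  0.0617] ang 88.61
[[0.7221999764442444, -0.1071000024676323], [0.7839000225067139, -0.10859999805688858], [0.7853999733924866, -0.047600001096725464], [0.7236999869346619, -0.04610000178217888]]
[270 141  22  23 287] ctr [0.741  0.0483] size [0.0492 0.0543] ang 89.87
[[0.7138000130653381, 0.02370000071823597], [0.7681000232696533, 0.023600000888109207], [0.7681999802589417, 0.07280000299215317], [0.7139000296592712, 0.07289999723434448]]
[ 399  179   60   85 3427] ctr [ 0.57   -0.2877] size [0.1874 0.1123] ang 4.91
[[0.4718999862670
[... 1219 characters left out ...]
19 0.1331] ang 16.24
[[-0.03739999979734421, -0.5993000268936157], [-0.00019999999494757503, -0.7269999980926514], [0.03999999910593033, -0.7153000235557556], [0.00279999990016222, -0.5875999927520752]]
pot_a_center [318.6 261.1  13.5  19.1] 0.72
pot_a_center [270.6 141.2  23.   21.5] 0.43
pot_a_center [340.6 258.8  10.   23.1] 0.64
328 193 [ 0.63007582 -0.06034064  0.04      ]
326 269 [ 0.45951317 -0.05194104  0.04      ]
side top centre [ 0.63295657 -0.06674946  0.04      ]
side top centre [ 0.46266772 -0.05624599  0.04      ]
pan [0.54270308 0.30734205 0.09      ]
pan [0.53787094 0.10804835 0.09      ]
pan side [0.54322896 0.30964546 0.09      ]
pan side [0.53595228 0.11157071 0.09      ]
```

View pics/hold.png

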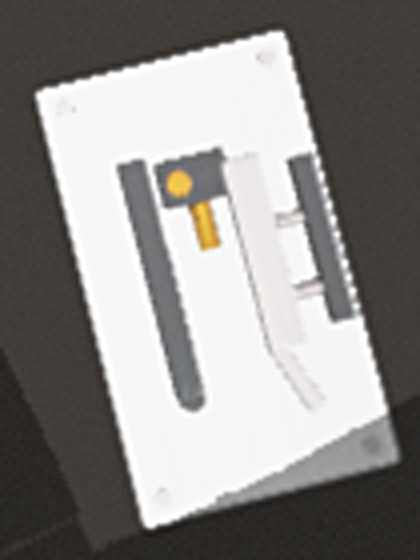

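View pics/pots.png

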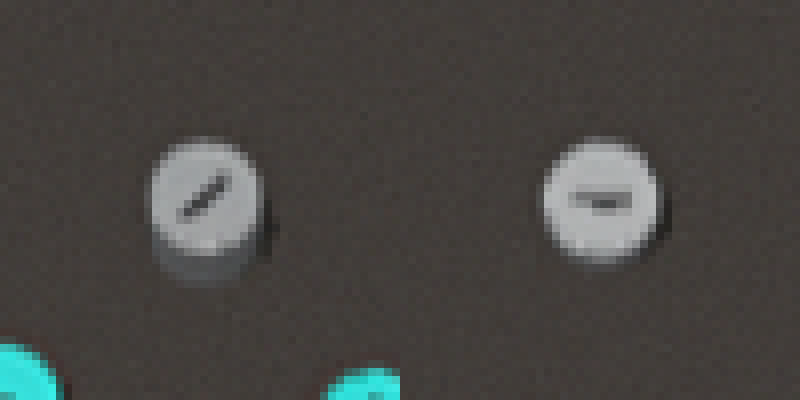

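```bash
cat >> h.py <<'E'
from scipy.spatial.transform import Rotation as Ro
def Rt(o): return Ro.from_euler('xyz',o['tcp_rot'],degrees=True)
def go(o,pos,yaw):
    """tool down (x=-z), tool y at world yaw deg (mod 180)"""
    R=Rt(o); out=[]
    for s in(0,180):
        a=np.radians(yaw+s); y=np.array([np.cos(a),np.sin(a),0]); x=np.array([0,0,-1.]); T=Ro.from_matrix(np.c_[x,y,np.cross(x,y)])
        out.append((R.inv()*T).as_rotvec(degrees=True))
    rv=min(out,key=np.linalg.norm)
    print("pos",np.round(o['ee_pos'],4),"turn",np.round(rv,2),"shift",np.round(R.inv().apply(np.array(pos)-o['ee_pos']),4))
E
python3 - <<'E'
from workcell import bot
from h import *
o=bot.get_obs();print(o['time'],o['q'].round(1));print(Rt(o).as_matrix().round(3))
go(o,[.632,-.063,.12],5)
go(o,[.632,-.063,.033],5)
s=bot.camera("side")
f=s['frame'][200:300,230:390,::-1];cv2.imwrite("pics/sidepots.png",cv2.resize(f,None,fx=5,fy=5,interpolation=cv2.INTER_NEAREST))
for X in([.632,-.063,.04],[.632,-.063,0],[.462,-.053,.04],[.462,-.053,0]):print(proj(s,X))
E
```

```text
2.1 [-65.7   5.   10.1  95.1  -0.   90. ]
[[-0.     0.411 -0.912]
 [ 0.    -0.912 -0.411]
 [-1.    -0.     0.   ]]
pos [ 0.2262 -0.5013  0.2165] turn [-70.72  -0.     0.  ] shift [ 0.0965 -0.2327 -0.5502]
pos [ 0.2262 -0.5013  0.2165] turn [-70.72  -0.     0.  ] shift [ 0.1835 -0.2327 -0.5502]
[272.58158056 236.24283249]
[274.07312825 249.364238  ]
[344.70446264 262.17161748]
[344.39523672 275.32636926]
```

View pics/sidepots.png

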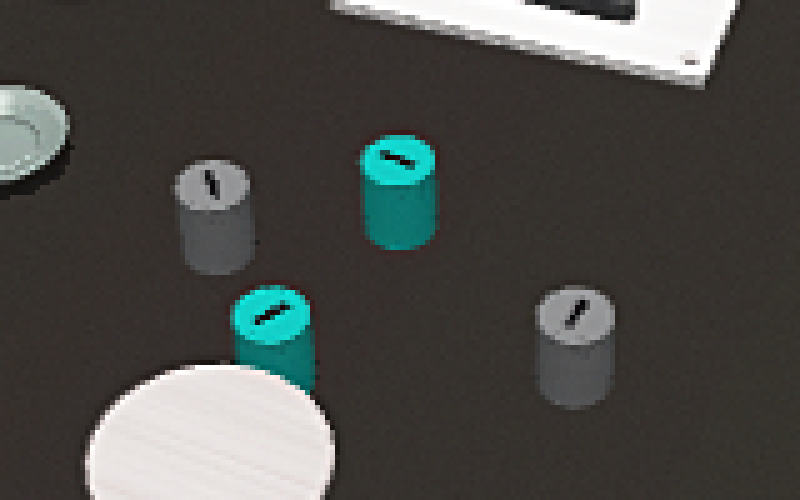

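```bash
python3 -m handwheel '[[-10,0,0,0.01,-0.023,-0.055,-0.4],[-20,0,0,0.02,-0.046,-0.11,-0.4],[-30,0,0,0.03,-0.07,-0.165,-0.4],[-40,0,0,0.04,-0.093,-0.22,-0.4],[-50,0,0,0.05,-0.116,-0.275,-0.4],[-60,0,0,0.06,-0.14,-0.33,-0.4],[-70,0,0,0.07,-0.163,-0.385,-0.4],[-70.7,0,0,0.08,-0.186,-0.44,-0.4],[-70.7,0,0,0.09,-0.21,-0.495,-0.4],[-70.7,0,0,0.0965,-0.2327,-0.55,-0.4],[-70.7,0,0,0.0965,-0.2327,-0.55,-0.4],[-70.7,0,0,0.0965,-0.2327,-0.55,-0.4]]' 30
python3 - <<'E'
from workcell import bot
from h import *
o=bot.get_obs();print(o['time'],o['opening'],o['q'].round(1))
go(o,[.632,-.063,.033],5)
s=bot.camera("side")
f=s['frame'][130:310,180:420,::-1];cv2.imwrite("pics/a1.png",cv2.resize(f,None,fx=3.3,fy=3.3,interpolation=cv2.INTER_CUBIC))
E
```

```text
time: 3.65
ee_pos: [0.6316, -0.063, 0.1197]
tcp_rot: [-86.6, 90.0, -171.5]
wrist_force: [0.0, -0.4, 0.4]
opening: 0.06
3.65 0.0600198758121968 [-5.7 15.9 11.9 86.  -0.  79.3]
pos [ 0.6316 -0.063   0.1197] turn [0.02 0.   0.05] shift [0.0867 0.0005 0.    ]
```

View pics/a1.png

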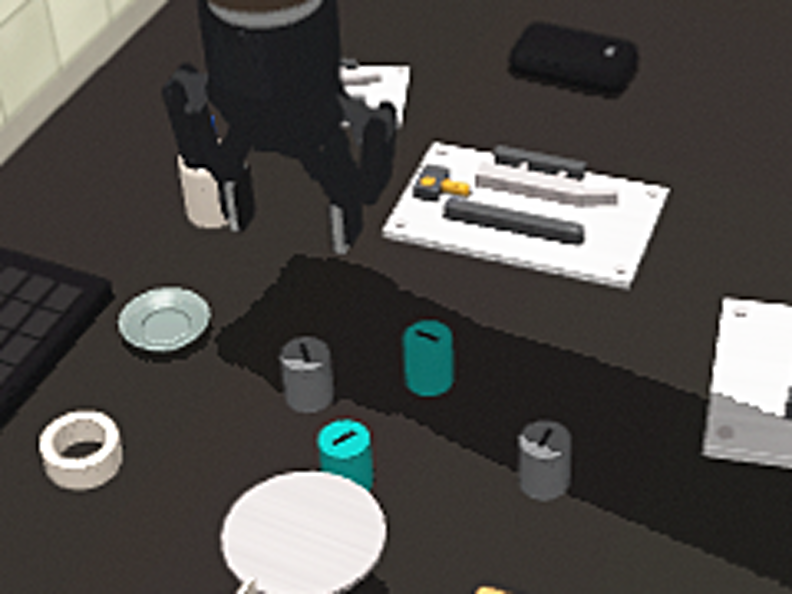

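The picture shows the open fingers above the far grey pot, clear of the turquoise pots. Descending to grip it.

```bash
python3 -m handwheel '[[0,0,0,0.05,0.0005,0,-0.4],[0,0,0,0.0767,0.0005,0,-0.4],[0,0,0,0.0867,0.0005,0,-0.4],[0,0,0,0.0867,0.0005,0,0.5],[0,0,0,0.0867,0.0005,0,1],[0,0,0,0.0867,0.0005,0,1],[0,0,0,0.0867,0.0005,0,1],[0,0,0,0.0867,0.0005,0,1]]' 30
python3 - <<'E'
from workcell import bot
from h import *
o=bot.get_obs();print(o['time'],o['opening'],o['wrist_force'])
s=bot.camera("side")
f=s['frame'][130:310,180:420,::-1];cv2.imwrite("pics/a2.png",cv2.resize(f,None,fx=3.3,fy=3.3,interpolation=cv2.INTER_CUBIC))
for z in(.2,.16,.09):go(o,[.543,.308,z+.033],5)
E
```

```text
time: 4.7
ee_pos: [0.6324, -0.0629, 0.0335]
tcp_rot: [82.0, 90.0, -3.0]
wrist_force: [0.3, -0.1, -0.3]
opening: -0.0005
4.7 -0.0004504736181048846 [ 0.33289753 -0.13931722 -0.25661754]
pos [ 0.6324 -0.0629  0.0335] turn [-0.01  0.   -0.02] shift [-0.1995 -0.0568 -0.3773]
pos [ 0.6324 -0.0629  0.0335] turn [-0.01  0.   -0.02] shift [-0.1595 -0.0568 -0.3773]
pos [ 0.6324 -0.0629  0.0335] turn [-0.01  0.   -0.02] shift [-0.0895 -0.0568 -0.3773]
```

View pics/a2.png

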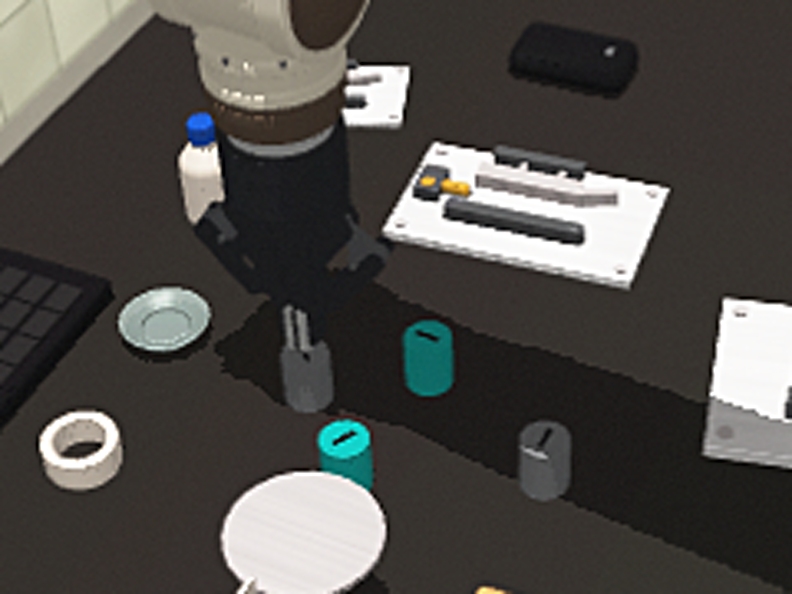

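Run:
```python
from workcell import bot
from h import *
s=bot.camera("side");p=bot.camera("top")
a=cv2.resize(s['frame'][200:270,240:310,::-1],(400,400),interpolation=cv2.INTER_CUBIC)
b=cv2.resize(p['frame'][150:250,280:380,::-1],(400,400),interpolation=cv2.INTER_CUBIC)
cv2.imwrite("pics/a3.png",np.hstack([a,b]))
for X in([.632,-.063,.0335],[.632,-.063,.0145],[.632,-.063,.04],[.632,-.063,.06]):print(proj(s,X),proj(p,X))
```

```text
[272.82871276 238.42000535] [329.15987773 192.91885219]
[273.54043866 244.68322768] [329.13476887 195.14596443]
[272.58158056 236.24283249] [329.16866621 192.13922701]
[271.80923423 229.43065407] [329.1963693  189.68133673]
```

View pics/a3.png

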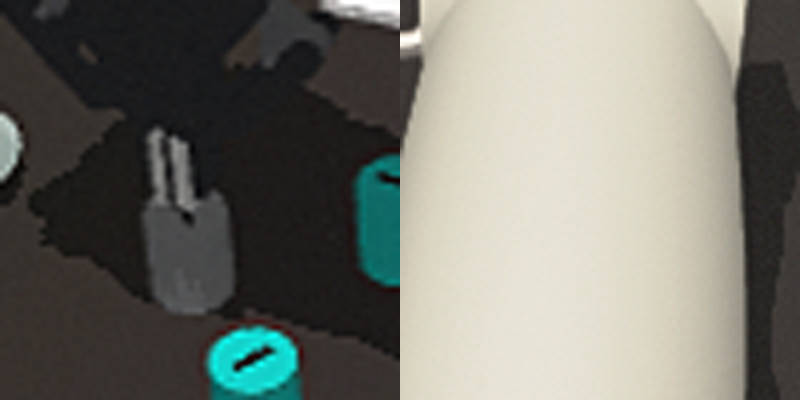

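Run:
```python
from workcell import bot
from h import *
s=bot.camera("side")
for z in(.09,.1007,.11,.12,.13):
  print(z,[proj(s,[.6316+d,-.063+d*.087,z]).round(1) for d in(-.03,.03)])
o=bot.get_obs();print(o)
```

```text
0.09 [array([284.3, 221.9]), array([257.5, 216. ])]
0.1007 [array([283.9, 218.1]), array([257. , 212.1])]
0.11 [array([283.6, 214.7]), array([256.5, 208.7])]
0.12 [array([283.3, 211. ]), array([256., 205.])]
0.13 [array([283. , 207.2]), array([255.5, 201.3])]
{'time': 4.9, 'q': array([-5.68754369e+00,  1.69293379e+01,  3.59653884e+00,  7.66695290e+01,
       -1.00648190e-04,  7.93256687e+01]), 'qd': array([ 0.02506081, -0.0291515 , -0.00532499,  0.00612499, -0.00991175,
       -0.09865921]), 'joint_efforts': array([ 2.42392176e-03, -6.50184488e+01,  4.64877963e+01,  3.75520875e-03,
       -1.88929295e-05, -8.09254061e-05]), 'ee_pos': array([ 0.63232515, -0.06297613,  0.03328299]), 'tcp_rot': array([-98.19885822,  89.99766973, 176.78792936]), 'wrist_force': array([ 0.60870803, -0.18940497, -0.2181948 ]), 'torque': array([-0.00231367, -0.03627553,  0.01234979]), 'opening': 1.6325016446469722e-05}
```

```bash
python3 -m handwheel '[[0,0,0,-0.01,0,0,-0.4],[0,0,0,-0.02,0,0,-0.4],[0,0,0,-0.02,0,0,-0.4],[0,0,0,-0.02,0,0,-0.4],[0,0,0,0,0,0,-0.4],[0,0,0,0,0,0,-0.4]]' 30
python3 - <<'E'
from workcell import bot
from h import *
o=bot.get_obs();print(o['time'],o['opening'],o['wrist_force'])
s=bot.camera("side")
f=s['frame'][190:270,230:330,::-1];cv2.imwrite("pics/a4.png",cv2.resize(f,None,fx=7,fy=7,interpolation=cv2.INTER_CUBIC))
E
```

```text
time: 5.65
ee_pos: [0.6306, -0.0628, 0.0302]
tcp_rot: [-100.9, 89.7, 174.1]
wrist_force: [-0.4, 0.3, -0.4]
opening: 0.0597
5.65 0.05965459748980908 [-0.43830277  0.28440296 -0.3643345 ]
```

View pics/a4.png

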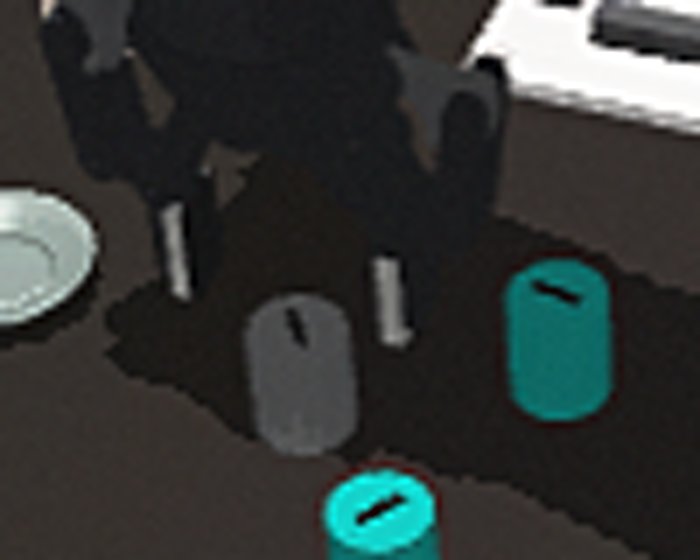

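```bash
python3 -m handwheel '[[0,0,0,0.005,0,0,-0.4],[0,0,0,0.01,0,0,-0.4],[0,0,0,0.013,0,0,-0.4],[0,0,0,0.013,0,0,-0.4]]' 30
python3 -m handwheel '[[0,0,0,0.003,0,0,-0.4],[0,0,0,0.003,0,0,-0.4]]' 30
python3 - <<'E'
from workcell import bot
from h import *
o=bot.get_obs();print(o['time'],o['opening'],o['wrist_force'],o['ee_pos'])
s=bot.camera("side")
f=s['frame'][190:270,230:330,::-1];cv2.imwrite("pics/a5.png",cv2.resize(f,None,fx=7,fy=7,interpolation=cv2.INTER_CUBIC))
E
```

```text
time: 6.2
ee_pos: [0.6322, -0.063, 0.02]
tcp_rot: [-104.1, 90.0, 170.9]
wrist_force: [0.7, 0.5, 0.1]
opening: 0.06
time: 6.45
ee_pos: [0.6322, -0.063, 0.0171]
tcp_rot: [-100.9, 90.0, 174.1]
wrist_force: [-0.5, 0.3, 0.2]
opening: 0.0599
6.45 0.05985384281729459 [-0.51429636  0.2522812   0.23204928] [ 0.63224444 -0.06300328  0.01710329]
```

View pics/a5.png

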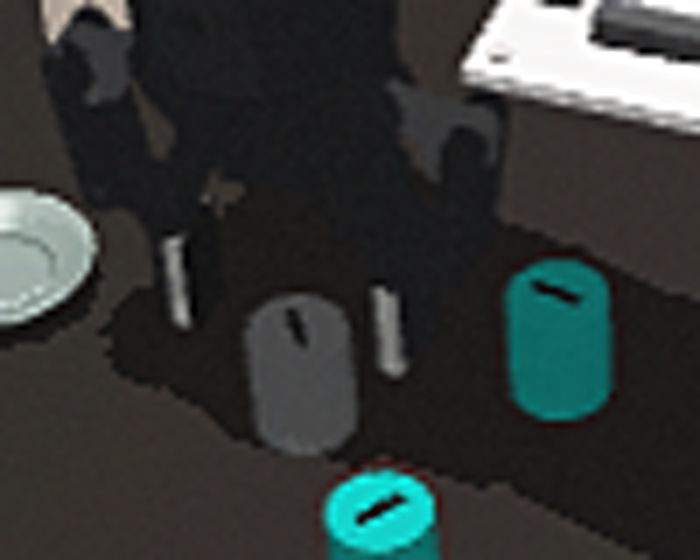

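```bash
python3 -m handwheel '[[0,0,0,0.003,0,0,-0.4],[0,0,0,0.006,0,0,-0.4],[0,0,0,0.006,0,0,-0.4]]' 30
python3 -m handwheel '[[0,0,0,0.002,0,0,-0.4],[0,0,0,0.004,0,0,-0.4],[0,0,0,0.004,0,0,-0.4]]' 30
python3 - <<'E'
from workcell import bot
from h import *
o=bot.get_obs();print(o['time'],o['opening'],o['wrist_force'],o['ee_pos'])
s=bot.camera("side")
f=s['frame'][190:270,230:330,::-1];cv2.imwrite("pics/a6.png",cv2.resize(f,None,fx=7,fy=7,interpolation=cv2.INTER_CUBIC))
E
```

```text
time: 6.88
ee_pos: [0.6321, -0.063, 0.0109]
tcp_rot: [-97.9, 90.0, 177.1]
wrist_force: [0.3, -0.1, -0.4]
opening: 0.0596
time: 7.25
ee_pos: [0.6322, -0.063, 0.0071]
tcp_rot: [-109.2, 90.0, 165.8]
wrist_force: [-0.1, 0.7, -0.6]
opening: 0.0596
7.25 0.059644044747376314 [-0.08669543  0.65236985 -0.62347021] [ 0.63220293 -0.0629889   0.00705706]
```

View pics/a6.png

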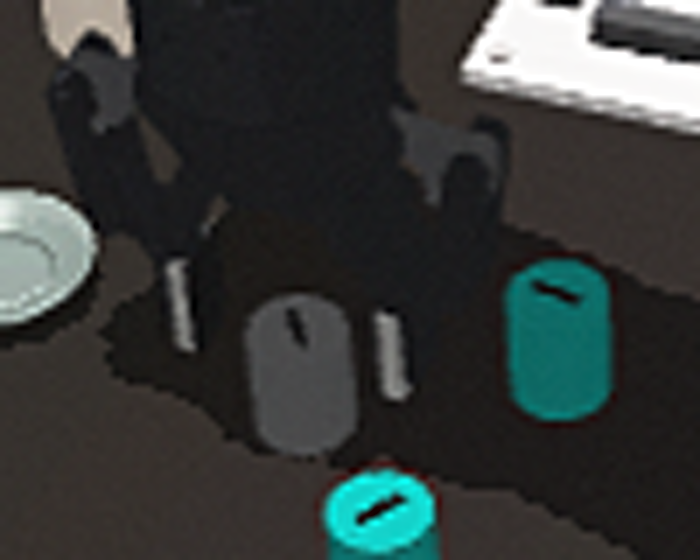

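Fingers straddle the pot with tips about 18 mm above the bench (row ~243), though the reported TCP says 7 mm, so the reported TCP sits about 25 mm too low. Closing.

```bash
python3 -m handwheel '[[0,0,0,0,0,0,0.3],[0,0,0,0,0,0,1],[0,0,0,0,0,0,1],[0,0,0,0,0,0,1]]' 30
python3 - <<'E'
from workcell import bot
from h import *
o=bot.get_obs();print(o['time'],o['opening'],o['wrist_force'],o['ee_pos'])
s=bot.camera("side")
f=s['frame'][190:270,230:330,::-1];cv2.imwrite("pics/a7.png",cv2.resize(f,None,fx=7,fy=7,interpolation=cv2.INTER_CUBIC))
E
```

```text
time: 7.8
ee_pos: [0.6325, -0.063, 0.0075]
tcp_rot: [80.4, 90.0, -4.7]
wrist_force: [-1.0, 0.3, 2.5]
opening: 0.0305
7.8 0.03048700568015362 [-1.01907296  0.29625719  2.48360219] [ 0.63247461 -0.06300234  0.00754264]
```

View pics/a7.png

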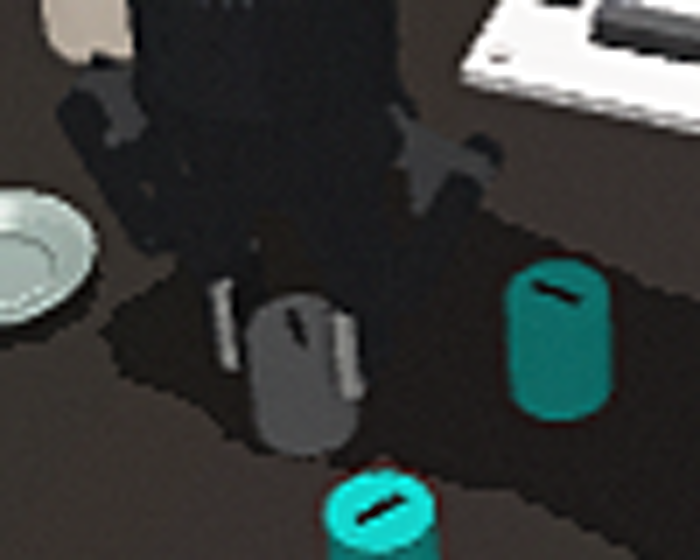

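```bash
python3 -m handwheel '[[0,0,0,-0.04,0,0,1],[0,0,0,-0.1,0,0,1],[0,0,0,-0.16,0,0,1],[0,0,0,-0.17,0,0,1]]' 30
python3 - <<'E'
from workcell import bot
from h import *
o=bot.get_obs();print(o['time'],o['opening'],o['wrist_force'],o['ee_pos'])
for z in(.17,.095,.082):go(o,[.543,.308,z+.0075],5)
s=bot.camera("side")
f=s['frame'][120:300,160:400,::-1];cv2.imwrite("pics/a8.png",cv2.resize(f,None,fx=3,fy=3,interpolation=cv2.INTER_CUBIC))
E
```

```text
time: 8.35
ee_pos: [0.6337, -0.0632, 0.1821]
tcp_rot: [79.1, 89.6, -5.9]
wrist_force: [-0.0, -0.9, -2.7]
opening: 0.0307
8.35 0.03071482579331393 [-0.04334329 -0.94248988 -2.66401731] [ 0.63373852 -0.06317486  0.18206834]
pos [ 0.6337 -0.0632  0.1821] turn [-0.02  0.07 -0.37] shift [ 0.0037 -0.0582 -0.3777]
pos [ 0.6337 -0.0632  0.1821] turn [-0.02  0.07 -0.37] shift [ 0.0787 -0.0587 -0.3777]
pos [ 0.6337 -0.0632  0.1821] turn [-0.02  0.07 -0.37] shift [ 0.0917 -0.0588 -0.3778]
```

View pics/a8.png

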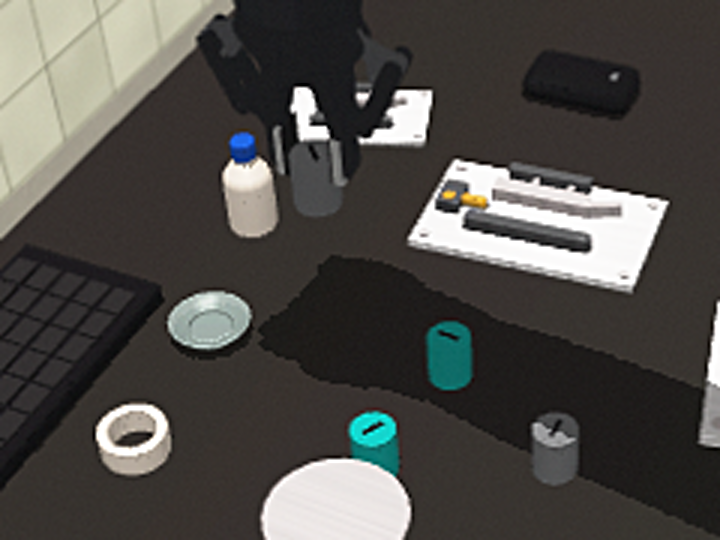

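```bash
python3 -m handwheel '[[0,0,0,0,-0.007,-0.05,1],[0,0,0,0,-0.016,-0.105,1],[0,0,0,0,-0.025,-0.165,1],[0,0,0,0,-0.034,-0.225,1],[0,0,0,0,-0.043,-0.285,1],[0,0,0,0,-0.051,-0.34,1],[0,0,0,0,-0.0565,-0.3773,1],[0,0,0,0.04,-0.0565,-0.3773,1],[0,0,0,0.06,-0.0565,-0.3773,1],[0,0,0,0.06,-0.0565,-0.3773,1]]' 30
python3 - <<'E'
from workcell import bot
from h import *
o=bot.get_obs();print(o['time'],o['opening'],o['wrist_force'],o['ee_pos'])
for z in(.095,.082):go(o,[.543,.308,z+.0075],5)
s=bot.camera("side");t=bot.camera("top")
f=s['frame'][240:440,130:370,::-1];a=cv2.resize(f,(480,400),interpolation=cv2.INTER_CUBIC)
b=cv2.resize(t['frame'][160:300,100:260,::-1],(320,280))
c=np.zeros((400,800,3),np.uint8);c[:,:480]=a;c[:280,480:]=b
cv2.imwrite("pics/a9.png",c)
E
```

```text
time: 9.65
ee_pos: [0.5416, 0.3071, 0.1134]
tcp_rot: [-65.1, 89.6, -150.1]
wrist_force: [-0.3, -0.4, -1.0]
opening: 0.0306
9.65 0.030573074351614805 [-0.30848004 -0.3683432  -0.96801537] [0.54157244 0.30713329 0.1134119 ]
pos [0.5416 0.3071 0.1134] turn [-0.01  0.15  0.32] shift [ 0.0109  0.0016 -0.0008]
pos [0.5416 0.3071 0.1134] turn [-0.01  0.15  0.32] shift [ 0.0239  0.0016 -0.0008]
```

View pics/a9.png

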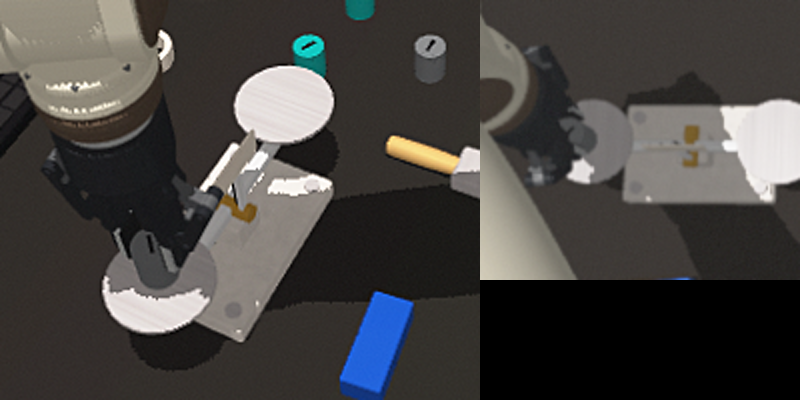

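```bash
python3 -m handwheel '[[0,0,0,0.008,0,0,1],[0,0,0,0.015,0,0,1],[0,0,0,0.02,0,0,1],[0,0,0,0.024,0,0,1],[0,0,0,0.027,0,0,1],[0,0,0,0.027,0,0,1]]' 30
python3 - <<'E'
from workcell import bot
from h import *
o=bot.get_obs();print(o['time'],o['opening'],o['wrist_force'],o['ee_pos'])
s=bot.camera("side")
f=s['frame'][240:440,130:370,::-1];a=cv2.resize(f,(720,600),interpolation=cv2.INTER_CUBIC)
cv2.imwrite("pics/a10.png",a)
E
```

```text
time: 10.5
ee_pos: [0.5432, 0.3079, 0.0901]
tcp_rot: [-80.3, 90.0, -165.4]
wrist_force: [0.2, -0.2, -2.2]
opening: 0.0301
10.5 0.030122913457201046 [ 0.1614778  -0.21471911 -2.17603128] [0.54317481 0.3079327  0.09007875]
```

View pics/a10.png

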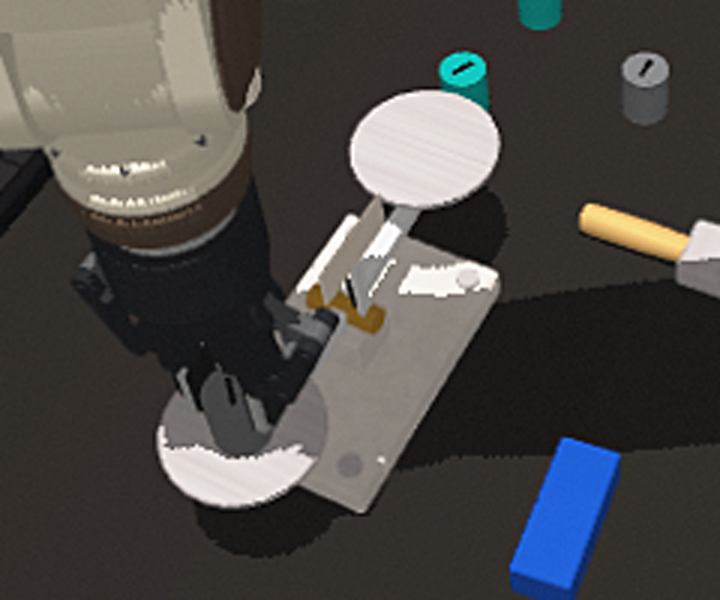

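```bash
python3 -m handwheel '[[0,0,0,0.003,0,0,1],[0,0,0,0.003,0,0,0.2],[0,0,0,0.003,0,0,-0.2],[0,0,0,0.003,0,0,-0.4],[0,0,0,0.003,0,0,-0.4],[0,0,0,-0.03,0,0,-0.4],[0,0,0,-0.08,0,0,-0.4],[0,0,0,-0.1,0,0,-0.4]]' 30
python3 - <<'E'
from workcell import bot
from h import *
o=bot.get_obs();print(o['time'],o['opening'],o['wrist_force'],o['ee_pos'])
go(o,[.462,-.053,.12],5)
s=bot.camera("side")
f=s['frame'][240:440,130:370,::-1];a=cv2.resize(f,(720,600),interpolation=cv2.INTER_CUBIC)
cv2.imwrite("pics/a11.png",a)
E
```

```text
time: 11.55
ee_pos: [0.5439, 0.3083, 0.1937]
tcp_rot: [114.7, 89.8, 29.7]
wrist_force: [0.1, 0.3, 0.4]
opening: 0.0593
11.55 0.05927120114904613 [0.07879409 0.34248482 0.41544   ] [0.54390782 0.30833616 0.19370211]
pos [0.5439 0.3083 0.1937] turn [-0.02 -0.09 -0.2 ] shift [ 0.0727 -0.1132  0.353 ]
```

View pics/a11.png

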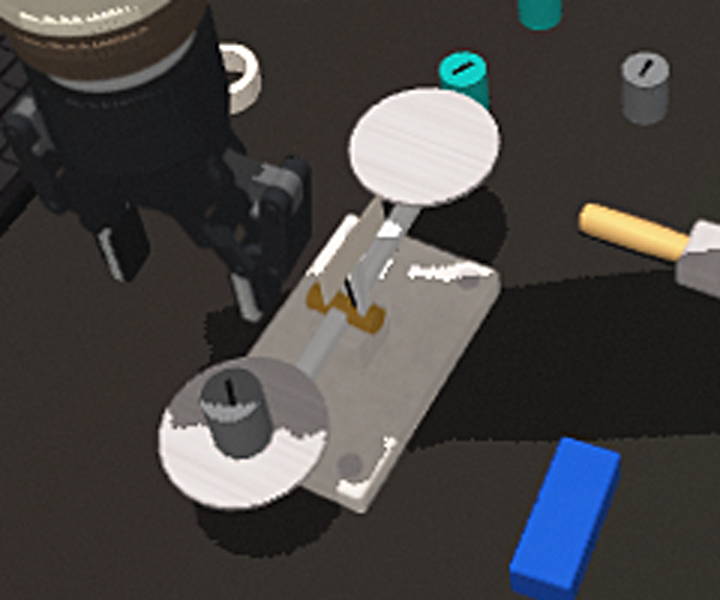

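```bash
python3 -m handwheel '[[0,0,0,0,-0.016,0.05,-0.4],[0,0,0,0,-0.034,0.108,-0.4],[0,0,0,0,-0.052,0.165,-0.4],[0,0,0,0,-0.07,0.222,-0.4],[0,0,0,0,-0.088,0.28,-0.4],[0,0,0,0.03,-0.104,0.325,-0.4],[0,0,0,0.07,-0.1123,0.3527,-0.4],[0,0,0,0.12,-0.1123,0.3527,-0.4],[0,0,0,0.14,-0.1123,0.3527,-0.4],[0,0,0,0.14,-0.1123,0.3527,-0.4]]' 30
python3 - <<'E'
from workcell import bot
from h import *
o=bot.get_obs();print(o['time'],o['opening'],o['wrist_force'],o['ee_pos'])
go(o,[.462,-.053,.007],5)
s=bot.camera("side")
f=s['frame'][200:300,290:410,::-1];a=cv2.resize(f,(720,600),interpolation=cv2.INTER_CUBIC)
cv2.imwrite("pics/a12.png",a)
E
```

```text
time: 12.85
ee_pos: [0.4605, -0.0531, 0.0484]
tcp_rot: [-101.8, 89.8, 173.1]
wrist_force: [0.1, 0.7, -0.2]
opening: 0.0595
12.85 0.05948304123000494 [ 0.06805694  0.68690146 -0.24478642] [ 0.46054223 -0.05308857  0.04835819]
pos [ 0.4605 -0.0531  0.0484] turn [-0.03 -0.04  0.19] shift [0.0414 0.0016 0.0001]
```

View pics/a12.png

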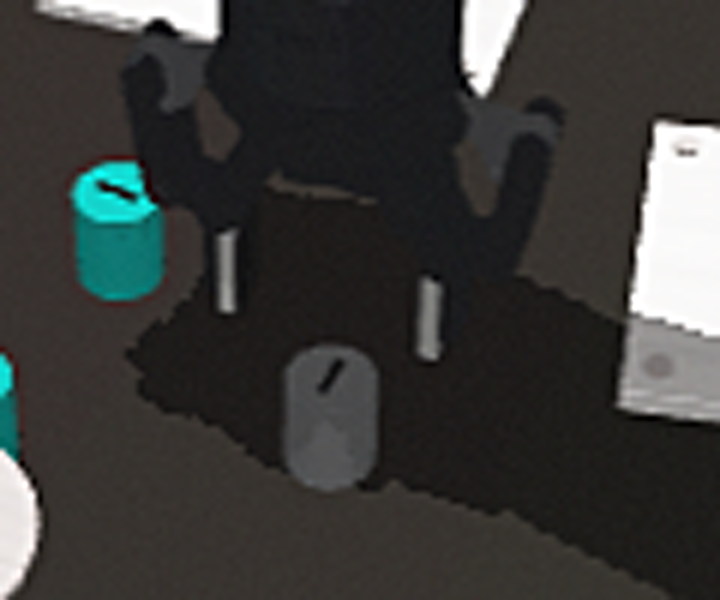

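The fingers straddle the near pot (pads at x 227 and 430, pot centre at 331), so they are centred. Descending, gripping and lifting.

```bash
python3 -m handwheel '[[0,0,0,0.02,0,0,-0.4],[0,0,0,0.035,0,0,-0.4],[0,0,0,0.043,0,0,-0.4],[0,0,0,0.043,0,0,-0.4],[0,0,0,0.043,0,0,0.3],[0,0,0,0.043,0,0,1],[0,0,0,0.043,0,0,1],[0,0,0,0.043,0,0,1],[0,0,0,0.01,0,0,1],[0,0,0,-0.04,0,0,1],[0,0,0,-0.1,0,0,1],[0,0,0,-0.127,0,0,1],[0,0,0,-0.127,0,0,1]]' 30
python3 - <<'E'
from workcell import bot
from h import *
o=bot.get_obs();print(o['time'],o['opening'],o['wrist_force'],o['ee_pos'])
go(o,[.537,.109,.117],5)
s=bot.camera("side")
f=s['frame'][140:300,270:430,::-1];a=cv2.resize(f,(600,600),interpolation=cv2.INTER_CUBIC)
cv2.imwrite("pics/a13.png",a)
E
```

```text
time: 14.52
ee_pos: [0.4631, -0.0533, 0.1793]
tcp_rot: [78.7, 89.8, -6.3]
wrist_force: [0.4, -0.6, -1.5]
opening: 0.0298
14.525 0.02981859871728926 [ 0.43837935 -0.61136202 -1.45302436] [ 0.46306038 -0.05328703  0.17928187]
pos [ 0.4631 -0.0533  0.1793] turn [-0.02  0.04 -0.21] shift [ 0.0625  0.0875 -0.1553]
```

View pics/a13.png

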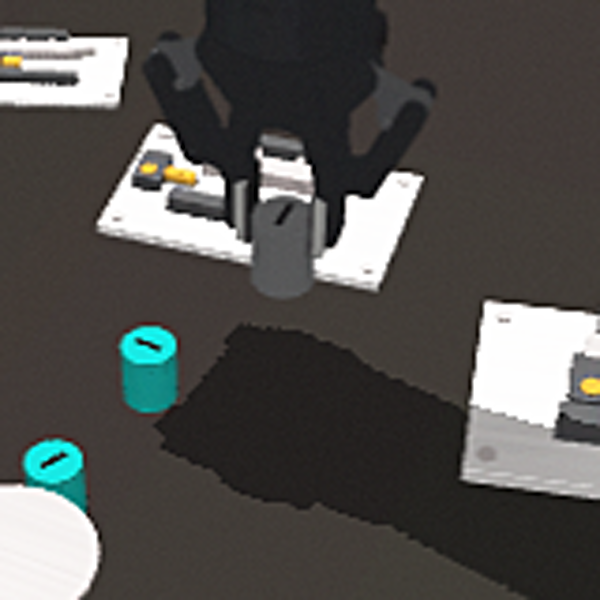

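```bash
python3 -m handwheel '[[0,0,0,0,0.03,-0.05,1],[0,0,0,0,0.06,-0.105,1],[0,0,0,0,0.0885,-0.1552,1],[0,0,0,0.03,0.0885,-0.1552,1],[0,0,0,0.055,0.0885,-0.1552,1],[0,0,0,0.065,0.0885,-0.1552,1],[0,0,0,0.071,0.0885,-0.1552,1],[0,0,0,0.076,0.0885,-0.1552,1],[0,0,0,0.079,0.0885,-0.1552,1],[0,0,0,0.082,0.0885,-0.1552,1],[0,0,0,0.082,0.0885,-0.1552,1]]' 30
python3 - <<'E'
from workcell import bot
from h import *
o=bot.get_obs();print(o['time'],o['opening'],o['wrist_force'],o['ee_pos'])
s=bot.camera("side")
f=s['frame'][240:440,130:370,::-1];a=cv2.resize(f,(720,600),interpolation=cv2.INTER_CUBIC)
cv2.imwrite("pics/a14.png",a)
E
```

```text
time: 15.95
ee_pos: [0.537, 0.1091, 0.0954]
tcp_rot: [83.9, 90.0, -1.1]
wrist_force: [-0.2, -0.1, 1.2]
opening: 0.0303
15.95 0.030343980122794954 [-0.20123658 -0.06777802  1.23862794] [0.53695025 0.10908486 0.09537033]
```

View pics/a14.png

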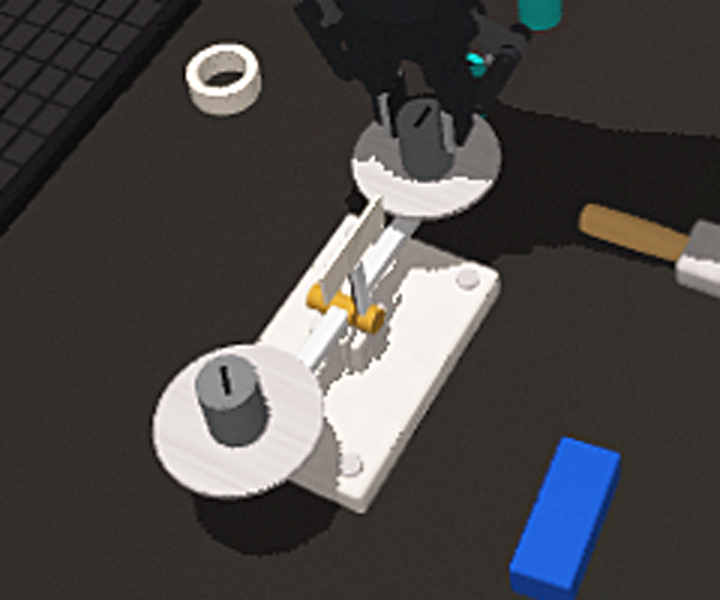

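```bash
python3 -m handwheel '[[0,0,0,0,0,0,0.2],[0,0,0,0,0,0,-0.2],[0,0,0,0,0,0,-0.4],[0,0,0,0,0,0,-0.4],[0,0,0,-0.03,0,0,-0.4],[0,0,0,-0.08,0,0,-0.4],[0,0,0,-0.1,0,0,-0.4],[0,0,0,-0.1,0,0,-0.4],[0,0,0,-0.1,0,0,-0.4],[0,0,0,-0.1,0,0,-0.4],[0,0,0,-0.1,0,0,-0.4],[0,0,0,-0.1,0,0,-0.4],[0,0,0,-0.1,0,0,-0.4],[0,0,0,-0.1,0,0,-0.4],[0,0,0,-0.1,0,0,-0.4],[0,0,0,-0.1,0,0,-0.4],[0,0,0,-0.1,0,0,-0.4],[0,0,0,-0.1,0,0,-0.4]]' 30
python3 - <<'E'
from workcell import bot
from h import *
o=bot.get_obs();print(o['time'],o['opening'],o['wrist_force'],o['ee_pos'])
s=bot.camera("side")
f=s['frame'][240:440,130:370,::-1];a=cv2.resize(f,(720,600),interpolation=cv2.INTER_CUBIC)
cv2.imwrite("pics/a15.png",a)
E
```

```text
time: 18.25
ee_pos: [0.5367, 0.1091, 0.1953]
tcp_rot: [50.6, 90.0, -34.4]
wrist_force: [-0.8, 0.7, 0.7]
opening: 0.0597
18.25 0.05969896904854467 [-0.84092601  0.72974711  0.67346213] [0.53671335 0.10912761 0.19531714]
```

View pics/a15.png

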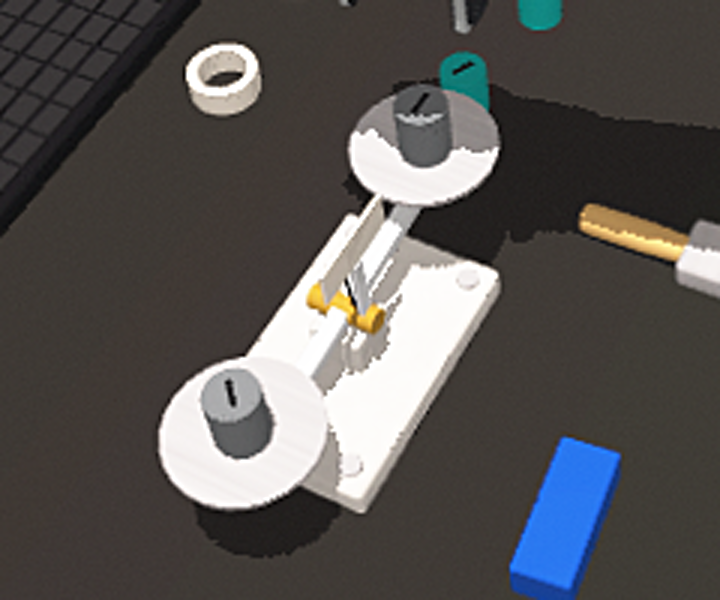

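The lighter-side result is clear. The near pan is up (centre row 148, against about 158 when level) and the far pan is down on its stop (row 432), both as when only the far pot was loaded. So the far pot is the heavier one.

Run:
```python
from workcell import bot
from h import *
s=bot.camera("side")
f=s['frame'][350:400,180:240,::-1];a=cv2.resize(f,(720,600),interpolation=cv2.INTER_CUBIC)
cv2.imwrite("pics/a16.png",a)
print(atz(s,207.3,371,.12)); print(proj(s,[.543,.308,.12]))
o=bot.get_obs();go(o,[.543,.308,.15],5)
```

```text
[0.54214182 0.30943815 0.12      ]
[207.33042366 370.05152212]
pos [0.5367 0.1091 0.1953] turn [-0.02  0.    0.  ] shift [ 0.0452  0.0235 -0.1976]
```

View pics/a16.png

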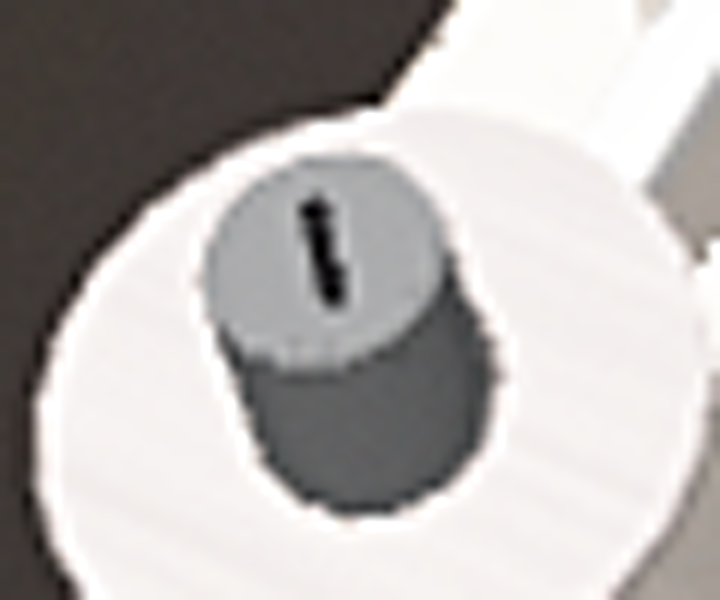

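```bash
python3 -m handwheel '[[0,0,0,0,0.007,-0.055,-0.4],[0,0,0,0,0.014,-0.115,-0.4],[0,0,0,0,0.02,-0.17,-0.4],[0,0,0,0.01,0.0235,-0.1982,-0.4],[0,0,0,0.05,0.0235,-0.1982,-0.4],[0,0,0,0.085,0.0235,-0.1982,-0.4],[0,0,0,0.104,0.0235,-0.1982,-0.4],[0,0,0,0.104,0.0235,-0.1982,-0.4],[0,0,0,0.104,0.0235,-0.1982,0.3],[0,0,0,0.104,0.0235,-0.1982,1],[0,0,0,0.104,0.0235,-0.1982,1],[0,0,0,0.104,0.0235,-0.1982,1]]' 30
python3 - <<'E'
from workcell import bot
from h import *
o=bot.get_obs();print(o['time'],o['opening'],o['wrist_force'],o['ee_pos'])
s=bot.camera("side")
f=s['frame'][240:440,130:370,::-1];a=cv2.resize(f,(720,600),interpolation=cv2.INTER_CUBIC)
cv2.imwrite("pics/a17.png",a)
E
```

```text
time: 19.85
ee_pos: [0.5436, 0.309, 0.0932]
tcp_rot: [114.1, 89.8, 29.0]
wrist_force: [-1.3, -0.3, 6.9]
opening: 0.0303
19.85 0.030254798788260904 [-1.34582524 -0.27436606  6.90570906] [0.54363717 0.30897429 0.09321773]
```

View pics/a17.png

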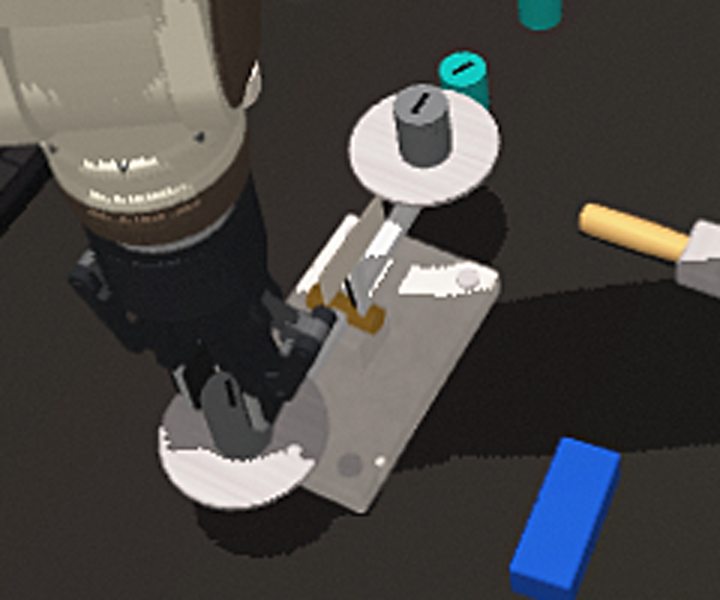

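```bash
python3 -m handwheel '[[0,0,0,-0.004,0,0,1],[0,0,0,-0.008,0,0,1],[0,0,0,-0.012,0,0,1],[0,0,0,-0.016,0,0,1],[0,0,0,-0.02,0,0,1],[0,0,0,-0.024,0,0,1],[0,0,0,-0.05,0,0,1],[0,0,0,-0.09,0,0,1],[0,0,0,-0.1,0,0,1]]' 30
python3 - <<'E'
from workcell import bot
from h import *
o=bot.get_obs();print(o['time'],o['opening'],o['wrist_force'],o['ee_pos'])
s=bot.camera("side");p=bot.camera("top")
f=s['frame'][240:440,130:370,::-1];a=cv2.resize(f,(400,333),interpolation=cv2.INTER_CUBIC)
b=cv2.resize(p['frame'][170:270,390:470,::-1],(400,500),interpolation=cv2.INTER_CUBIC)
c=cv2.resize(s['frame'][160:225,285:395,::-1],(400,236),interpolation=cv2.INTER_CUBIC)
im=np.zeros((570,800,3),np.uint8);im[:333,:400]=a;im[333:569,:400]=c;im[:500,400:]=b
cv2.imwrite("pics/a18.png",im)
print('entry top',atz(p,430.0,249.7,.008),'gap',atz(p,425.4,225.0,.008))
print('entry side',atz(s,365.9,199.4,.008),'gap',atz(s,345.8,194.4,.008))
y=np.radians(4.93);O=np.array([.5551,-.289]);e=np.array([np.cos(y),np.sin(y)]);n=np.array([-e[1],e[0]])
for nm,(hx,hy,z) in dict(c1=(-77,55,8),c2=(107,55,8),c3=(107,-55,8),c4=(-77,-55,8),fence0=(-36,18,20),fence1=(70,18,20),jaw0=(-20,-12.5,20),jaw1=(60,-12.5,20),lead=(-48,-22.7,20),entry=(-55,0,8)).items():
    X=np.r_[O+e*hx/1e3+n*hy/1e3,z/1e3]; u=proj(p,X);v=proj(s,X)
    print(nm,X.round(4),"topcrop",((u-[390,170])*5+[400,0]).round(),"sidecrop",((v-[285,160])*3.636+[0,333]).round())
E
```

```text
time: 21.02
ee_pos: [0.5436, 0.309, 0.1941]
tcp_rot: [115.0, 89.8, 29.9]
wrist_force: [0.4, -0.1, -1.1]
opening: 0.0298
21.025 0.029847731040217332 [ 0.37417637 -0.09833992 -1.14237745] [0.54361334 0.30903463 0.19407724]
entry top [ 0.50137742 -0.28785545  0.008     ] gap [ 0.55850953 -0.28068802  0.008     ]
entry side [ 0.50299379 -0.29077116  0.008     ] gap [ 0.55422    -0.28957415  0.008     ]
c1 [ 0.4737 -0.2408  0.008 ] topcrop [499. 462.] sidecrop [310. 535.]
c2 [ 0.657 -0.225  0.008] topcrop [445.  69.] sidecrop [ 40. 477.]
c3 [ 0.6664 -0.3346  0.008 ] topcrop [679.  44.] sidecrop [ 96. 381.]
c4 [ 0.4831 -0.3504  0.008 ] topcrop [740. 435.] sidecrop [353. 431.]
fence0 [ 0.5177 -0.2742  0.02  ] topcrop [573. 359.] sidecrop [265. 472.]
fence1 [ 0.6233 -0.2651  0.02  ] topcrop [540. 131.] sidecrop [111. 440.]
jaw0 [ 0.5362 -0.3032  0.02  ] topcrop [635. 317.] sidecrop [254. 439.]
jaw1 [ 0.616  -0.2963  0.02  ] topcrop [609. 145.] sidecrop [140. 416.]
lead [ 0.5092 -0.3157  0.02  ] topcrop [667. 376.] sidecrop [299. 438.]
entry [ 0.5003 -0.2937  0.008 ] topcrop [613. 401.] sidecrop [300. 475.]
```

View pics/a18.png

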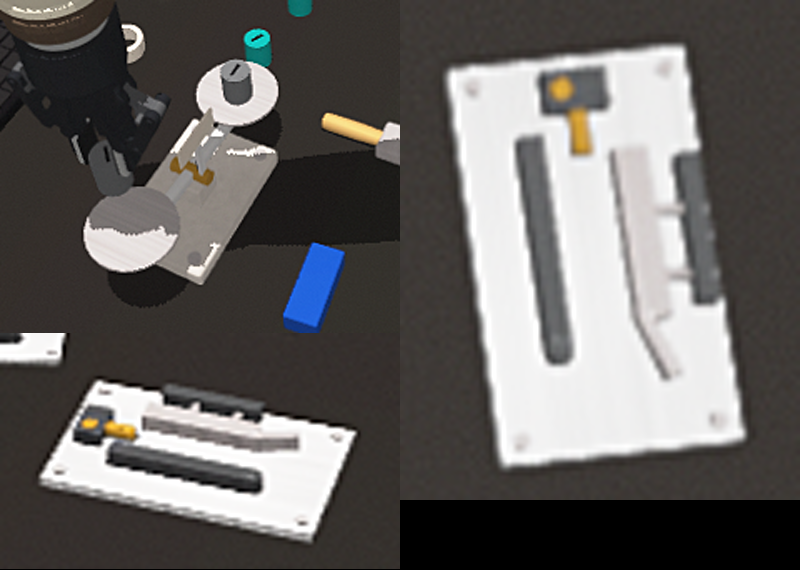

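Top-left shows the heavy pot in the gripper and the light one standing on its lowered pan. The right crop matches my holder model to about 1 mm; the plunger tip at (582,153) is at holder x of about 58 mm. Moving to the entry point.

```bash
python3 -m handwheel '[[0,0,0,0,-0.008,0.05,1],[0,0,0,0,-0.0175,0.11,1],[0,0,0,0,-0.027,0.17,1],[0,0,0,0,-0.0367,0.23,1],[0,0,0,0,-0.0463,0.29,1],[0,0,0,0,-0.0558,0.35,1],[0,0,0,0,-0.0654,0.41,1],[0,0,0,0,-0.075,0.47,1],[0,0,0,0.02,-0.0845,0.53,1],[0,0,0,0.05,-0.0925,0.58,1],[0,0,0,0.09,-0.0951,0.5963,1],[0,0,0,0.13,-0.0951,0.5963,1],[0,0,0,0.15,-0.0951,0.5963,1],[0,0,0,0.15,-0.0951,0.5963,1]]' 30
python3 - <<'E'
from workcell import bot
from h import *
o=bot.get_obs();print(o['time'],o['opening'],o['wrist_force'],o['ee_pos'])
go(o,[.5003,-.2937,.019],4.93)
s=bot.camera("side");p=bot.camera("top")
b=cv2.resize(p['frame'][170:270,390:470,::-1],(320,400),interpolation=cv2.INTER_CUBIC)
c=cv2.resize(s['frame'][150:250,290:410,::-1],(480,400),interpolation=cv2.INTER_CUBIC)
cv2.imwrite("pics/a19.png",np.hstack([c,b]))
E
```

```text
time: 22.88
ee_pos: [0.498, -0.2926, 0.0379]
tcp_rot: [-125.9, 89.7, 149.1]
wrist_force: [0.9, 0.6, -0.8]
opening: 0.0303
22.875 0.03032589315296284 [ 0.90483159  0.5543813  -0.80801902] [ 0.49801523 -0.29262846  0.0379321 ]
pos [ 0.498  -0.2926  0.0379] turn [ 0.04 -0.19  0.26] shift [0.0189 0.0023 0.0013]
```

View pics/a19.png

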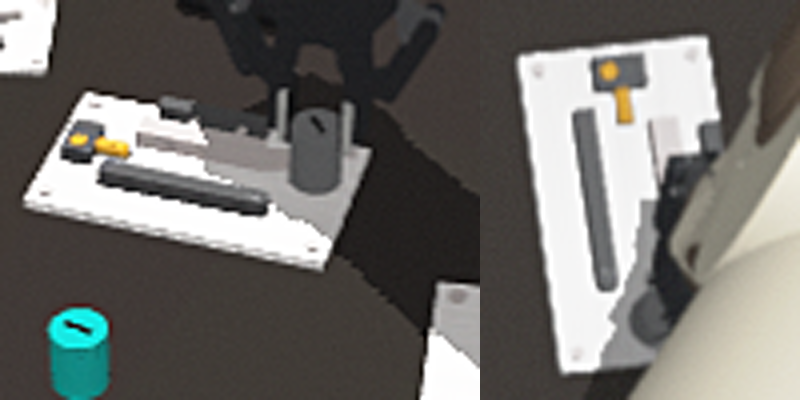

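```bash
python3 -m handwheel '[[0,0,0,0.008,0,0,1],[0,0,0,0.014,0,0,1],[0,0,0,0.018,0,0,1],[0,0,0,0.02,0,0,1],[0,0,0,0.02,0,0,1]]' 30
python3 - <<'E'
from workcell import bot
from h import *
o=bot.get_obs();print(o['time'],o['opening'],o['wrist_force'],o['ee_pos'])
s=bot.camera("side")
c=cv2.resize(s['frame'][160:220,300:390,::-1],(800,533),interpolation=cv2.INTER_CUBIC)
cv2.imwrite("pics/a20.png",c)
print([((proj(s,[.5003,-.2937,z])-[300,160])*8.89).round() for z in(.008,.048)])
E
```

```text
time: 23.6
ee_pos: [0.5, -0.2937, 0.0215]
tcp_rot: [51.2, 90.0, -33.8]
wrist_force: [-0.5, 0.3, -1.6]
opening: 0.03
23.6 0.03000901363330231 [-0.54934467  0.33722152 -1.63949829] [ 0.50003998 -0.29374362  0.02146022]
[array([599., 346.]), array([606., 230.])]
```

View pics/a20.png

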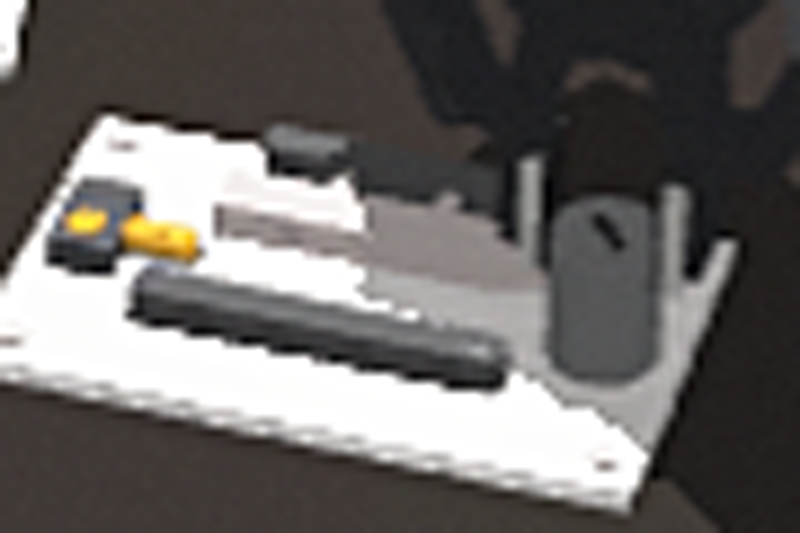

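```bash
python3 -m handwheel '[[0,0,0,0.001,0,0,1],[0,0,0,0.002,0,0,1],[0,0,0,0.002,0,0,1]]' 30; python3 -m handwheel '[[0,0,0,0.001,0,0,1],[0,0,0,0.001,0,0,1]]' 30
```

```text
time: 24.02
ee_pos: [0.5002, -0.2939, 0.0214]
tcp_rot: [49.2, 89.9, -35.8]
wrist_force: [-5.1, 2.3, 13.6]
opening: 0.03
time: 24.28
ee_pos: [0.5003, -0.294, 0.0213]
tcp_rot: [48.7, 89.9, -36.3]
wrist_force: [-7.9, 3.7, 20.3]
opening: 0.0299
```

```bash
python3 -m handwheel '[[0,0,0,-0.003,0,0,1],[0,0,0,-0.003,0,0,0.6],[0,0,0,-0.003,0,0,0],[0,0,0,-0.003,0,0,0],[0,0,0,0,0,0,0],[0,0,0,0.003,0,0,0],[0,0,0,0.003,0,0,0]]' 20
python3 -m handwheel '[[0,0,0,0,0,0,0.3],[0,0,0,0,0,0,0.6],[0,0,0,0,0,0,1],[0,0,0,0,0,0,1]]' 20
python3 - <<'E'
from workcell import bot
from h import *
o=bot.get_obs();print(o['time'],o['opening'],o['wrist_force'],o['ee_pos'])
s=bot.camera("side")
c=cv2.resize(s['frame'][160:220,300:390,::-1],(800,533),interpolation=cv2.INTER_CUBIC)
cv2.imwrite("pics/a21.png",c)
E
```

```text
time: 25.15
ee_pos: [0.4997, -0.2935, 0.0148]
tcp_rot: [-124.3, 90.0, 150.7]
wrist_force: [-0.2, 0.5, 0.7]
opening: 0.0429
time: 25.65
ee_pos: [0.5, -0.2937, 0.0153]
tcp_rot: [75.9, 90.0, -9.1]
wrist_force: [0.4, 0.1, -0.1]
opening: 0.0308
25.65 0.030827832248714077 [ 0.42988701  0.06208992 -0.07904582] [ 0.49999066 -0.29366957  0.01530594]
```

View pics/a21.png

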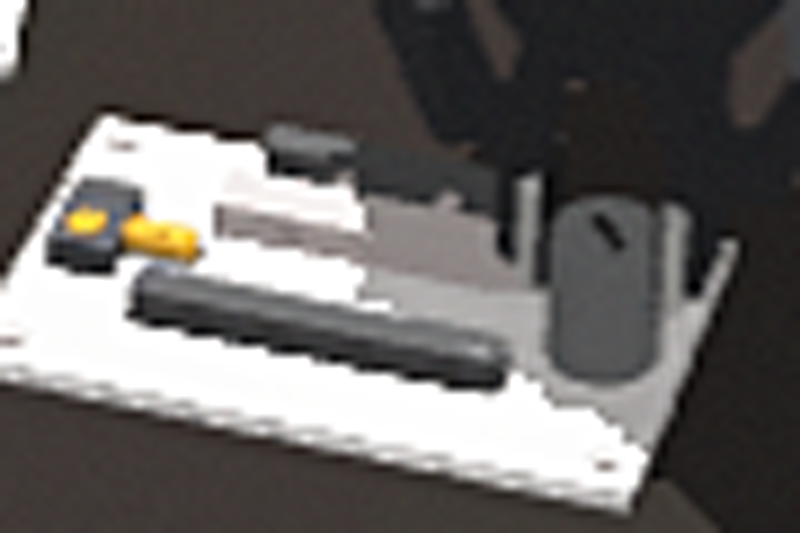

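```bash
python3 -m handwheel '[[0,0,0,0,0.005,0,1],[0,0,0,0,0.01,0,1],[0,0,0,0,0.015,0,1],[0,0,0,0,0.02,0,1],[0,0,0,0,0.02,0,1]]' 20
python3 -m handwheel '[[0,0,0,0,0.004,0,1],[0,0,0,0,0.008,0,1],[0,0,0,0,0.012,0,1],[0,0,0,0,0.012,0,1]]' 20
```

```text
time: 26.32
ee_pos: [0.5207, -0.2919, 0.0153]
tcp_rot: [85.5, 89.9, 0.5]
wrist_force: [2.2, 0.7, 0.7]
opening: 0.0307
time: 26.82
ee_pos: [0.5311, -0.2907, 0.0153]
tcp_rot: [-101.3, 89.9, 173.7]
wrist_force: [-6.6, 1.1, 6.4]
opening: 0.0306
```

```bash
python3 -m handwheel '[[0,0,0,0,0.003,0,1],[0,0,0,0,0.006,0,1],[0,0,0,0,0.009,0,1]]' 20
python3 -m handwheel '[[0,0,0,0,0.003,0,1],[0,0,0,0,0.006,0,1],[0,0,0,0,0.009,0,1]]' 20
python3 - <<'E'
from workcell import bot
from h import *
s=bot.camera("side")
c=cv2.resize(s['frame'][160:220,300:390,::-1],(800,533),interpolation=cv2.INTER_CUBIC)
cv2.imwrite("pics/a22.png",c)
E
```

```text
time: 27.2
ee_pos: [0.5399, -0.29, 0.0154]
tcp_rot: [-101.7, 89.9, 173.2]
wrist_force: [-8.1, 1.3, 7.2]
opening: 0.031
time: 27.58
ee_pos: [0.5488, -0.2892, 0.0154]
tcp_rot: [-101.2, 89.9, 173.8]
wrist_force: [-8.5, 0.2, 6.1]
opening: 0.031
```

View pics/a22.png

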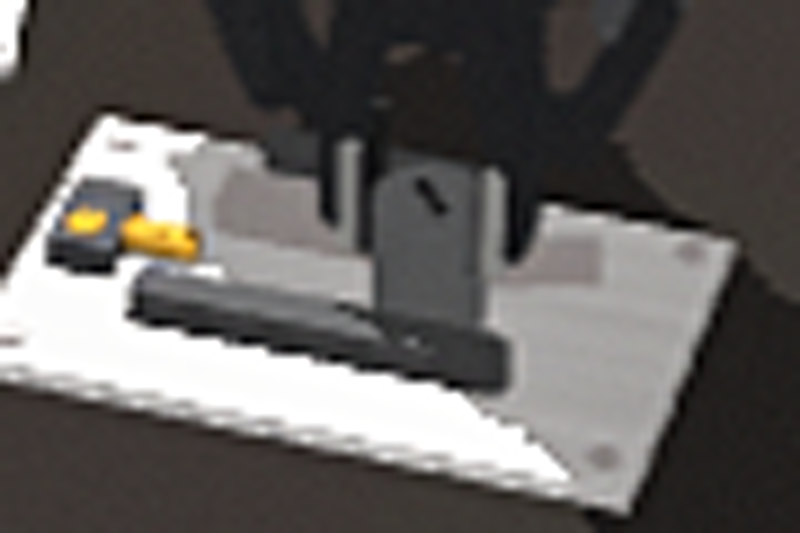

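```bash
python3 -m handwheel '[[0,0,0,-0.0005,0.005,0,1],[0,0,0,-0.0005,0.01,0,1],[0,0,0,-0.0005,0.015,0,1],[0,0,0,-0.0005,0.02,0,1]]' 20
python3 -m handwheel '[[0,0,0,0,0.004,0,1],[0,0,0,0,0.008,0,1],[0,0,0,0,0.012,0,1]]' 20
python3 - <<'E'
from workcell import bot
from h import *
o=bot.get_obs()
s=bot.camera("side")
c=cv2.resize(s['frame'][160:220,300:390,::-1],(800,533),interpolation=cv2.INTER_CUBIC)
cv2.imwrite("pics/a23.png",c)
y=np.radians(4.93);d=o['ee_pos'][:2]-[.5551,-.289];print('hx,hy',d@[np.cos(y),np.sin(y)],d@[-np.sin(y),np.cos(y)])
E
```

```text
time: 28.12
ee_pos: [0.5688, -0.2875, 0.0154]
tcp_rot: [-104.2, 89.9, 170.8]
wrist_force: [-6.3, -0.2, 3.5]
opening: 0.0307
time: 28.5
ee_pos: [0.5808, -0.2864, 0.0154]
tcp_rot: [-103.3, 89.9, 171.6]
wrist_force: [-6.0, -0.4, 3.5]
opening: 0.0309
hx,hy 0.025807533948598513 0.0003454823360476781
```

View pics/a23.png

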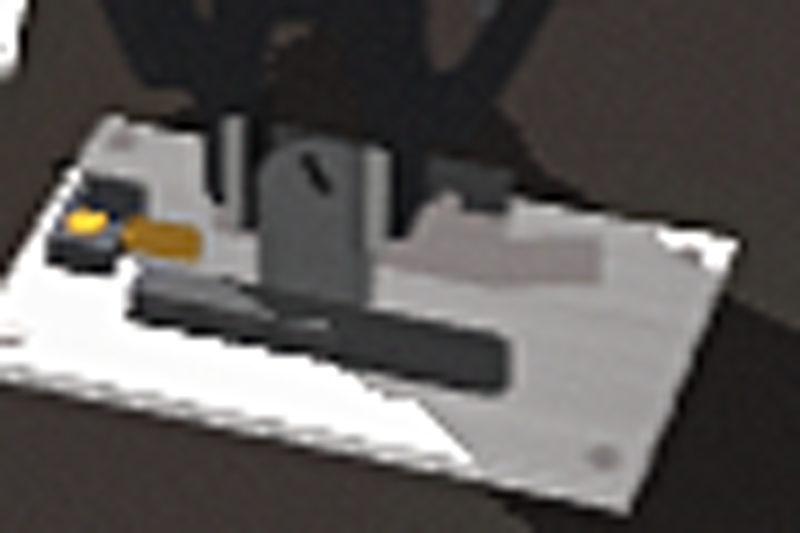

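```bash
python3 -m handwheel '[[0,0,0,0,0.004,0,1],[0,0,0,0,0.008,0,1],[0,0,0,0,0.012,0,1],[0,0,0,0,0.012,0,1]]' 20
python3 -m handwheel '[[0,0,0,0,0.001,0,1],[0,0,0,0,0.002,0,1]]' 20
python3 -m handwheel '[[0,0,0,0,0.001,0,1],[0,0,0,0,0.002,0,1]]' 20
python3 - <<'E'
from workcell import bot
from h import *
s=bot.camera("side")
c=cv2.resize(s['frame'][160:220,300:390,::-1],(800,533),interpolation=cv2.INTER_CUBIC)
cv2.imwrite("pics/a24.png",c)
E
```

```text
time: 29.05
ee_pos: [0.5934, -0.2853, 0.0154]
tcp_rot: [-118.3, 89.9, 156.7]
wrist_force: [-4.0, 0.5, 0.3]
opening: 0.0309
time: 29.3
ee_pos: [0.595, -0.2852, 0.0154]
tcp_rot: [-110.4, 89.9, 164.6]
wrist_force: [-5.7, 0.4, 0.2]
opening: 0.0308
time: 29.55
ee_pos: [0.597, -0.2851, 0.0154]
tcp_rot: [-111.0, 89.9, 163.9]
wrist_force: [-4.6, -0.8, 1.5]
opening: 0.0305
```

View pics/a24.png

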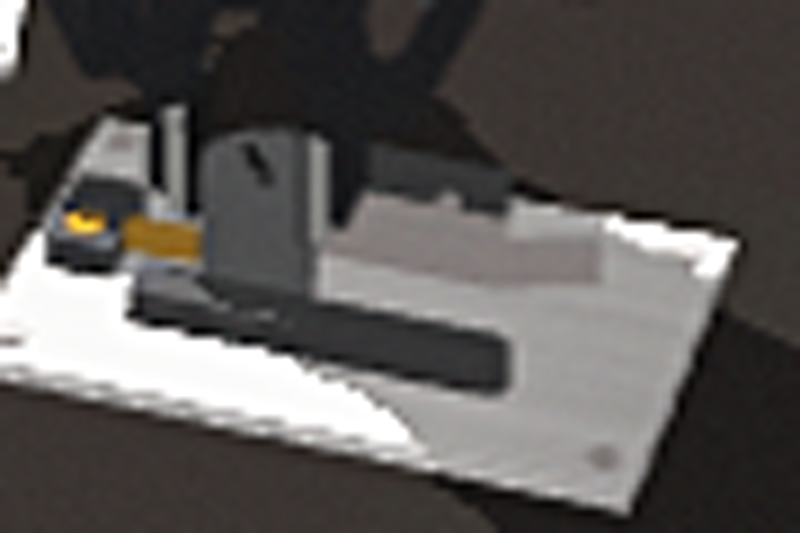

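```bash
for i in 1; do :; done; python3 -m handwheel '[[0,0,0,0,0.001,0,1],[0,0,0,0,0.0015,0,1]]' 20
python3 -m handwheel '[[0,0,0,0,0.001,0,1],[0,0,0,0,0.0015,0,1]]' 20
python3 -m handwheel '[[0,0,0,0,0.001,0,1],[0,0,0,0,0.001,0,1]]' 20
```

```text
time: 29.85
ee_pos: [0.5988, -0.2849, 0.0155]
tcp_rot: [-124.3, 90.0, 150.7]
wrist_force: [-3.8, 0.7, -0.2]
opening: 0.0301
time: 30.1
ee_pos: [0.6005, -0.2848, 0.0155]
tcp_rot: [-115.1, 90.0, 159.9]
wrist_force: [-5.2, 0.3, -2.4]
opening: 0.0311
time: 30.35
ee_pos: [0.6016, -0.2848, 0.0156]
tcp_rot: [-141.3, 90.0, 133.7]
wrist_force: [-4.1, 0.5, -2.5]
opening: 0.0309
```

```bash
python3 -m handwheel '[[0,0,0,0,0.0005,0,1],[0,0,0,0,0.0005,0,1]]' 20
python3 -m handwheel '[[0,0,0,0,0.0005,0,1],[0,0,0,0,0.0005,0,1]]' 20
python3 - <<'E'
from workcell import bot
from h import *
s=bot.camera("side")
c=cv2.resize(s['frame'][160:220,300:390,::-1],(800,533),interpolation=cv2.INTER_CUBIC)
cv2.imwrite("pics/a25.png",c)
E
```

```text
time: 30.6
ee_pos: [0.602, -0.2847, 0.0156]
tcp_rot: [-125.1, 90.0, 149.9]
wrist_force: [-4.5, -0.4, -3.0]
opening: 0.0304
time: 30.85
ee_pos: [0.6025, -0.2847, 0.0157]
tcp_rot: [-136.8, 90.0, 138.2]
wrist_force: [-4.3, 0.2, -2.9]
opening: 0.0308
```

View pics/a25.png

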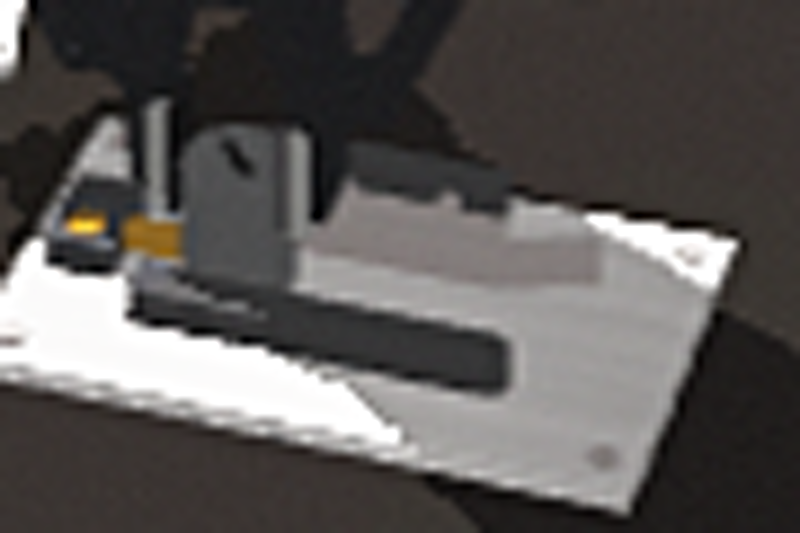

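```bash
python3 -m handwheel '[[0,0,0,0.0004,0.0005,0,1],[0,0,0,0.0004,0.0005,0,1]]' 20
python3 -m handwheel '[[0,0,0,0.0003,0.0005,0,1],[0,0,0,0.0003,0.0005,0,1]]' 20
python3 -m handwheel '[[0,0,0,0,0.0005,0,1],[0,0,0,0,0.0005,0,1]]' 20
```

```text
time: 31.15
ee_pos: [0.6032, -0.2847, 0.0156]
tcp_rot: [76.2, 90.0, -8.8]
wrist_force: [-4.7, 1.1, -0.9]
opening: 0.0309
time: 31.4
ee_pos: [0.6037, -0.2847, 0.0155]
tcp_rot: [67.5, 90.0, -17.5]
wrist_force: [-5.0, 0.9, 1.9]
opening: 0.0306
time: 31.65
ee_pos: [0.6042, -0.2846, 0.0155]
tcp_rot: [72.9, 90.0, -12.1]
wrist_force: [-5.1, 0.5, 1.2]
opening: 0.0309
```

```bash
python3 -m handwheel '[[0,0,0,0,0.0005,0,1],[0,0,0,0,0.0005,0,1]]' 20
python3 -m handwheel '[[0,0,0,0,0.0005,0,1],[0,0,0,0,0.0005,0,1]]' 20
python3 - <<'E'
from workcell import bot
from h import *
s=bot.camera("side")
c=cv2.resize(s['frame'][160:220,300:390,::-1],(800,533),interpolation=cv2.INTER_CUBIC)
cv2.imwrite("pics/a26.png",c)
E
```

```text
time: 31.9
ee_pos: [0.6044, -0.2846, 0.0155]
tcp_rot: [-39.3, 90.0, -124.4]
wrist_force: [-6.7, -0.3, 1.2]
opening: 0.0306
time: 32.15
ee_pos: [0.6046, -0.2846, 0.0155]
tcp_rot: [-79.5, 90.0, -164.6]
wrist_force: [-7.9, 0.6, 2.3]
opening: 0.0305
```

View pics/a26.png

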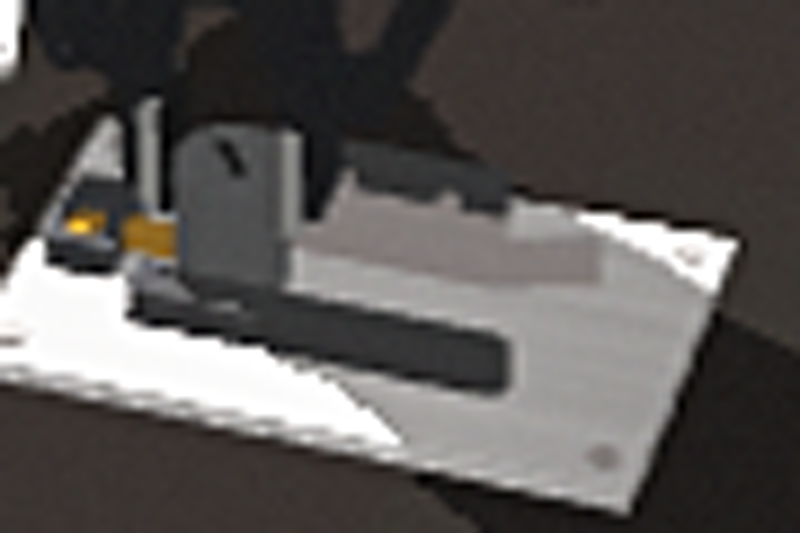

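```bash
python3 -m handwheel '[[0,0,0,0,0.0004,0,1],[0,0,0,0,0.0004,0,1]]' 20
python3 -m handwheel '[[0,0,0,0,0.0004,0,1],[0,0,0,0,0.0004,0,1],[0,0,0,0,0.0004,0,1]]' 20
```

```text
time: 32.45
ee_pos: [0.6047, -0.2846, 0.0155]
tcp_rot: [-83.5, 89.9, -168.5]
wrist_force: [-10.1, 0.6, 2.8]
opening: 0.031
time: 32.83
ee_pos: [0.6048, -0.2846, 0.0155]
tcp_rot: [-86.2, 89.9, -171.3]
wrist_force: [-10.7, -0.1, 3.8]
opening: 0.0313
```

```bash
python3 -m handwheel '[[0,0,0,0,0,0,0.7],[0,0,0,0,0,0,0.12],[0,0,0,0,0,0,0.12],[0,0,0,0,-0.0012,0,0.12],[0,0,0,0,-0.0012,0,0.12]]' 20
python3 - <<'E'
from workcell import bot
from h import *
o=bot.get_obs();print(o['time'],o['opening'],o['wrist_force'],o['ee_pos'])
s=bot.camera("side")
c=cv2.resize(s['frame'][160:220,300:390,::-1],(800,533),interpolation=cv2.INTER_CUBIC)
cv2.imwrite("pics/a27.png",c)
E
```

```text
time: 33.45
ee_pos: [0.6048, -0.2846, 0.0152]
tcp_rot: [73.1, 90.0, -11.9]
wrist_force: [-0.1, 0.7, -0.1]
opening: 0.0377
33.45 0.037674188107304336 [-0.14423174  0.72912589 -0.1286641 ] [ 0.60483152 -0.28455929  0.015196  ]
```

View pics/a27.png

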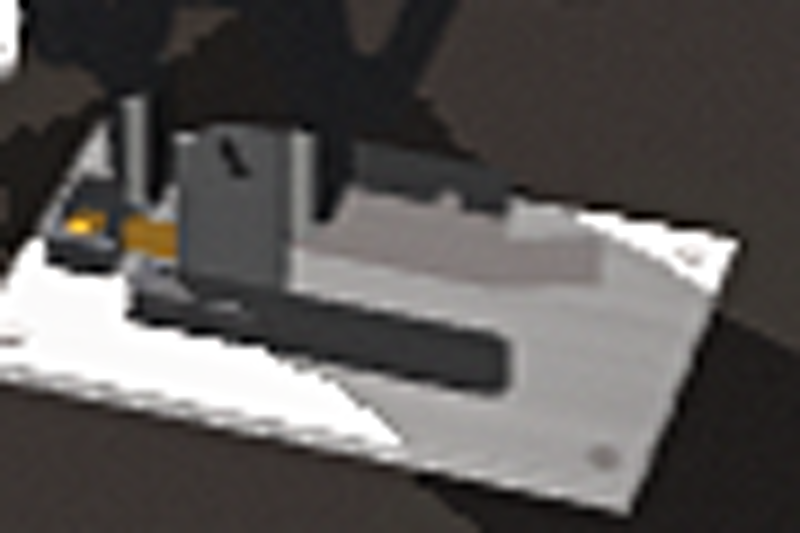

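```bash
python3 -m handwheel '[[0,0,0,-0.01,0,0,0.12],[0,0,0,-0.03,0,0,0.12],[0,0,0,-0.08,0,0,0.12],[0,0,0,-0.14,-0.05,0,0.12],[0,0,0,-0.16,-0.11,0,0.12],[0,0,0,-0.16,-0.15,0.04,0.12],[0,0,0,-0.16,-0.17,0.09,0.12],[0,0,0,-0.16,-0.17,0.14,0.12],[0,0,0,-0.16,-0.17,0.14,0.12]]' 20
python3 - <<'E'
from workcell import bot
from h import *
o=bot.get_obs();print(o['time'],o['opening'],o['wrist_force'],o['ee_pos'])
s=bot.camera("side");p=bot.camera("top")
cv2.imwrite("pics/b0.png",s['frame'][:,:,::-1])
c=cv2.resize(s['frame'][160:220,300:390,::-1],(800,533),interpolation=cv2.INTER_CUBIC)
cv2.imwrite("pics/b1.png",c)
b=cv2.resize(p['frame'][170:270,390:470,::-1],(480,600),interpolation=cv2.INTER_CUBIC)
cv2.imwrite("pics/b2.png",b)
E
```

```text
time: 34.62
ee_pos: [0.4467, -0.4417, 0.1755]
tcp_rot: [16.3, 90.0, -68.9]
wrist_force: [-0.4, 0.4, -0.7]
opening: 0.0377
34.625 0.037663166554649116 [-0.42625681  0.35466719 -0.74362656] [ 0.4467319  -0.44165744  0.17549689]
```

View pics/b0.png

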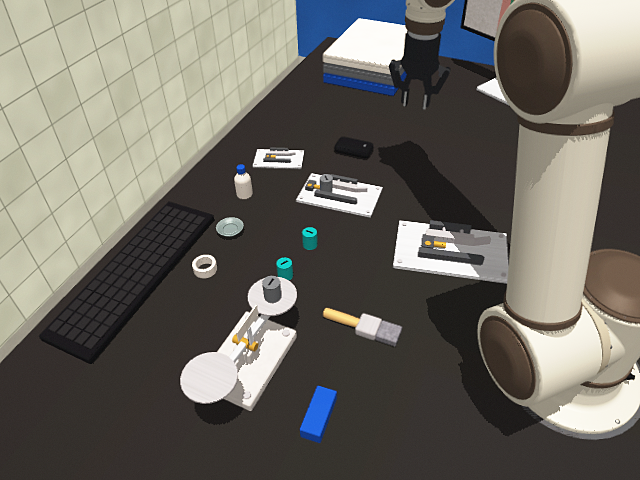

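View pics/b1.png

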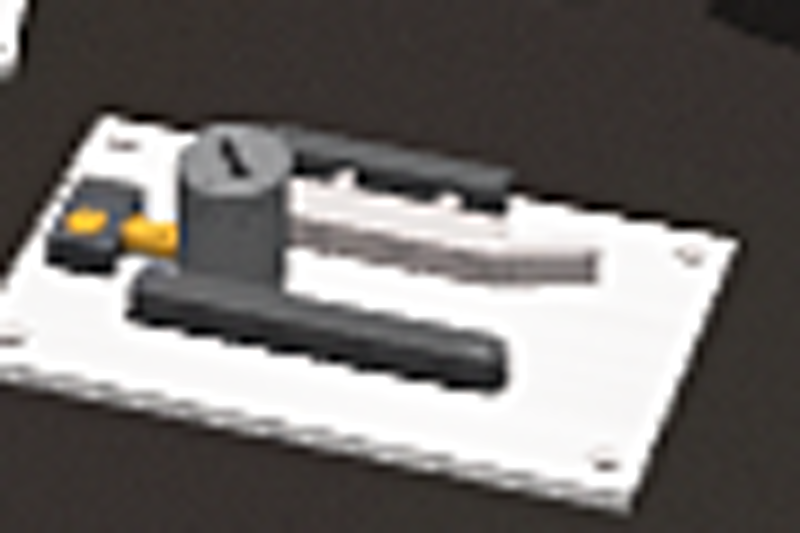

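View pics/b2.png

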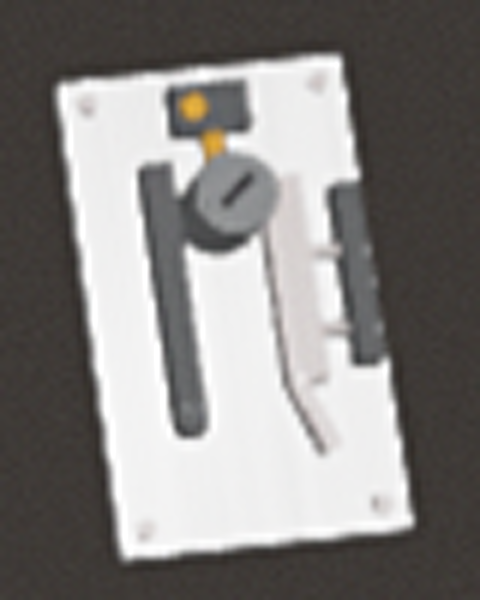

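```bash
python3 - <<'E'
from h import *
for n in("a20","a23","a24","a25","a26","a27","b1"):
    i=cv2.cvtColor(cv2.imread(f"pics/{n}.png"),cv2.COLOR_BGR2HSV)[232:246]
    s=i[:,:,1].astype(float).mean(0); r=s[115:225]; m=r.max()/2
    k=115+np.where(r>m)[0]; x=k[-1]; e=x+(s[x]-m)/(s[x]-s[x+1]); 
    g=cv2.imread(f"pics/{n}.png",0)[235:275].astype(float).mean(0); 
    print(n,"pin end",round(e,1),"start",k[0],"max",r.max())
E
python3 - <<'E'
from workcell import bot
from h import *
p=bot.camera("top");s=bot.camera("side")
y=np.radians(4.93);O=np.array([.5551,-.289]);e=np.array([np.cos(y),np.sin(y)]);n=np.array([-e[1],e[0]])
for hx in(.047,.049,.051):
    X=O+e*hx+n*.001
    print(hx,"top crop disc",((proj(p,[*X,.048])-[390,170]+.5)*6).round(1),"base",((proj(p,[*X,.008])-[390,170]+.5)*6).round(1),"side top",((proj(s,[*X,.048])-[300,160]+.5)*8.89).round(1),"side base",((proj(s,[*X,.008])-[300,160]+.5)*8.89).round(1))
cv2.imwrite("pics/b3.png",cv2.resize(s['frame'][170:205,310:350,::-1],(680,595),interpolation=cv2.INTER_CUBIC))
E
```

```text
a20 pin end 195.6 start 121 max 217.64285714285714
a23 pin end 198.7 start 121 max 222.85714285714286
a24 pin end 200.8 start 122 max 206.35714285714286
a25 pin end 181.0 start 120 max 204.64285714285714
a26 pin end 175.0 start 120 max 202.71428571428572
a27 pin end 176.5 start 120 max 203.21428571428572
b1 pin end 186.4 start 120 max 207.0
0.047 top crop disc [239.1 195.7] base [217.4 221.8] side top [241.3 163.4] side base [242.6 279.5]
0.049 top crop disc [238.3 190.5] base [216.7 216.7] side top [234.3 162. ] side base [235.7 278.1]
0.051 top crop disc [237.5 185.2] base [215.9 211.7] side top [227.2 160.6] side base [228.8 276.7]
```

View pics/b3.png

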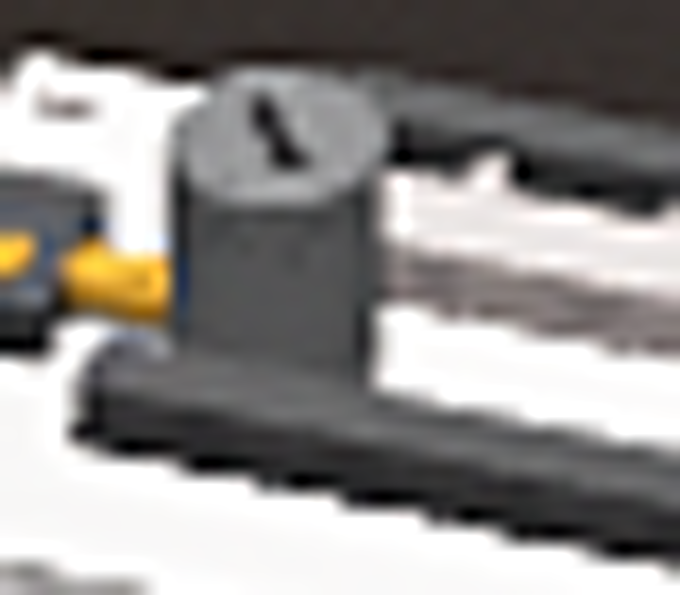

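The heavy pot stands upright between fence and jaw, with the pin end near column 178. The light pot is on its lowered pan, and nothing else has moved. The pin edge may have eased back by a few tenths of a mm since the stop (175 to ~177), so I'll test it with a gentle push from the rear finger pad on the pot.

```bash
python3 -m handwheel '[[0,0,0,0,0,-0.05,0.05],[0,0,0,0,0.05,-0.1,0.05],[0,0,0,0,0.1,-0.14,0.05],[0,0,0,0,0.15,-0.14,0.05],[0,0,0,0,0.1695,-0.14,0.05],[0,0,0,0,0.1695,-0.14,0.05],[0,0,0,0.05,0.1695,-0.14,0.05],[0,0,0,0.1,0.1695,-0.14,0.05],[0,0,0,0.1,0.1695,-0.14,0.05]]' 20
python3 - <<'E'
from workcell import bot
from h import *
o=bot.get_obs();print(o['time'],o['opening'],o['wrist_force'],o['ee_pos'])
s=bot.camera("side")
cv2.imwrite("pics/b4.png",cv2.resize(s['frame'][140:220,300:390,::-1],(675,600),interpolation=cv2.INTER_CUBIC))
E
```

```text
time: 35.95
ee_pos: [0.6009, -0.2834, 0.0719]
tcp_rot: [-119.6, 89.6, 155.3]
wrist_force: [-0.9, -0.3, -0.4]
opening: 0.0407
35.95 0.04072982193129504 [-0.90924733 -0.26015106 -0.37606191] [ 0.60094366 -0.2833839   0.07186793]
```

View pics/b4.png

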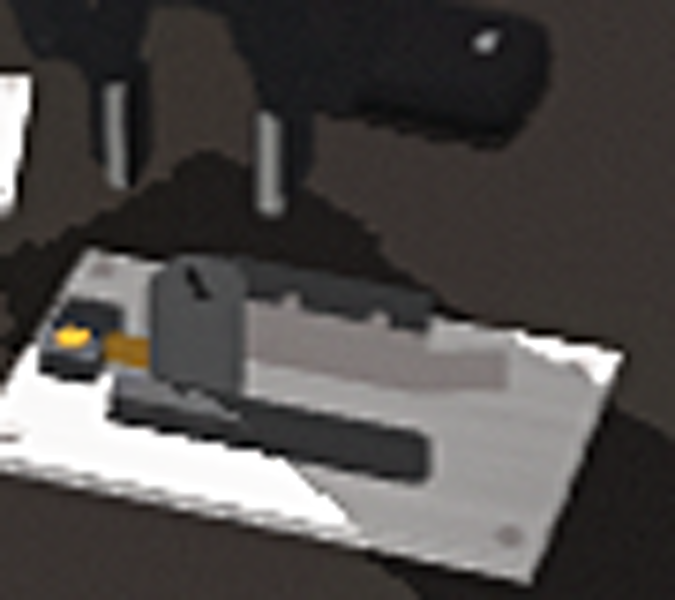

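```bash
python3 -m handwheel '[[0,0,0,0.02,-0.0005,0,0.05],[0,0,0,0.04,-0.0005,0,0.05],[0,0,0,0.055,-0.0005,0,0.05],[0,0,0,0.06,-0.0005,0,0.05],[0,0,0,0.06,-0.0005,0,0.05]]' 20
python3 -m handwheel '[[0,0,0,0,0.0015,0,0.05],[0,0,0,0,0.003,0,0.05],[0,0,0,0,0.003,0,0.05]]' 20
python3 -m handwheel '[[0,0,0,0,0.0007,0,0.05],[0,0,0,0,0.0007,0,0.05]]' 20
```

```text
time: 36.62
ee_pos: [0.6036, -0.2846, 0.0151]
tcp_rot: [-116.7, 90.0, 158.3]
wrist_force: [-1.2, 0.5, -0.0]
opening: 0.0405
time: 37.0
ee_pos: [0.607, -0.2844, 0.0154]
tcp_rot: [60.7, 90.0, -24.3]
wrist_force: [0.1, -0.2, -0.4]
opening: 0.0407
time: 37.25
ee_pos: [0.6074, -0.2843, 0.0151]
tcp_rot: [73.9, 90.0, -11.1]
wrist_force: [-0.3, -0.4, -0.2]
opening: 0.0405
```

```bash
python3 -m handwheel '[[0,0,0,0,0.001,0,0.05],[0,0,0,0,0.001,0,0.05]]' 20
python3 -m handwheel '[[0,0,0,0,0.0005,0,0.05],[0,0,0,0,0.0005,0,0.05]]' 20
python3 -m handwheel '[[0,0,0,0,0.0005,0,0.05],[0,0,0,0,0.0005,0,0.05]]' 20
```

```text
time: 37.5
ee_pos: [0.6084, -0.2842, 0.0151]
tcp_rot: [24.4, 90.0, -60.6]
wrist_force: [-0.0, 0.2, -0.2]
opening: 0.0403
time: 37.75
ee_pos: [0.6087, -0.2842, 0.0151]
tcp_rot: [-92.8, 90.0, -177.8]
wrist_force: [-0.5, 0.4, 1.0]
opening: 0.0404
time: 38.0
ee_pos: [0.609, -0.2842, 0.0152]
tcp_rot: [-87.8, 90.0, -172.8]
wrist_force: [-4.7, 0.4, 3.4]
opening: 0.0405
```

```bash
python3 -m handwheel '[[0,0,0,0,0.0003,0,0.05],[0,0,0,0,0.0003,0,0.05]]' 20
python3 -m handwheel '[[0,0,0,0,0.0003,0,0.05],[0,0,0,0,0.0003,0,0.05]]' 20
python3 - <<'E'
from workcell import bot
from h import *
s=bot.camera("side")
cv2.imwrite("pics/b5.png",cv2.resize(s['frame'][160:220,300:390,::-1],(800,533),interpolation=cv2.INTER_CUBIC))
E
```

```text
time: 38.25
ee_pos: [0.6091, -0.2842, 0.0152]
tcp_rot: [-87.4, 89.9, -172.5]
wrist_force: [-5.5, 0.6, 4.6]
opening: 0.0408
time: 38.5
ee_pos: [0.6093, -0.2842, 0.0153]
tcp_rot: [-87.4, 89.9, -172.4]
wrist_force: [-6.7, -0.2, 5.2]
opening: 0.0406
```

View pics/b5.png

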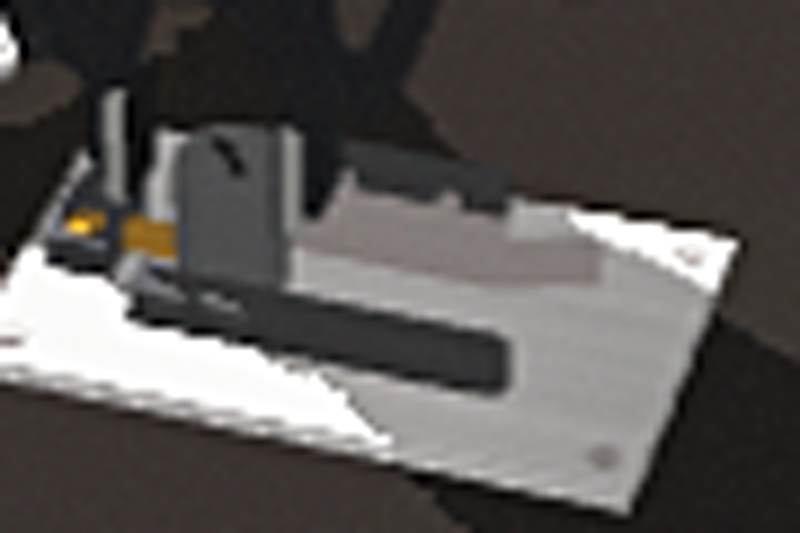

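```bash
python3 -m handwheel '[[0,0,0,0,0.0003,0,0.05],[0,0,0,0,0.0003,0,0.05]]' 20
python3 -m handwheel '[[0,0,0,0,0.0003,0,0.05],[0,0,0,0,0.0003,0,0.05],[0,0,0,0,0.0003,0,0.05]]' 20
```

```text
time: 38.8
ee_pos: [0.6094, -0.2842, 0.0153]
tcp_rot: [-86.6, 89.9, -171.6]
wrist_force: [-7.6, 0.2, 6.6]
opening: 0.0408
time: 39.17
ee_pos: [0.6095, -0.2843, 0.0154]
tcp_rot: [-86.5, 89.9, -171.5]
wrist_force: [-8.9, -0.0, 6.3]
opening: 0.0405
```

It is stiff, with 8.9 N for almost no travel, so the pot is on the stop. Backing off, lifting and clearing.

```bash
python3 -m handwheel '[[0,0,0,0,-0.002,0,0.05],[0,0,0,0,-0.006,0,0.05],[0,0,0,0,-0.006,0,0.05],[0,0,0,-0.02,-0.006,0,0.05],[0,0,0,-0.06,-0.006,0,0.05],[0,0,0,-0.11,-0.02,0,0.05],[0,0,0,-0.15,-0.06,0.02,0.05],[0,0,0,-0.16,-0.11,0.06,0.05],[0,0,0,-0.16,-0.15,0.1,0.05],[0,0,0,-0.16,-0.17,0.14,0.05],[0,0,0,-0.16,-0.17,0.14,0.05]]' 20
python3 - <<'E'
from workcell import bot
from h import *
o=bot.get_obs();print(o['time'],o['wrist_force'])
s=bot.camera("side");p=bot.camera("top")
a=cv2.resize(s['frame'][160:220,300:390,::-1],(450,300),interpolation=cv2.INTER_CUBIC)
b=cv2.resize(s['frame'][250:400,170:320,::-1],(300,300),interpolation=cv2.INTER_CUBIC)
c=cv2.resize(p['frame'][100:400,130:530,::-1],(400,300))
im=np.zeros((600,750,3),np.uint8);im[:300,:450]=a;im[:300,450:]=b;im[300:,:400]=c
im[300:,400:640]=cv2.resize(p['frame'][170:270,390:470,::-1],(240,300),interpolation=cv2.INTER_CUBIC)
cv2.imwrite("pics/b6.png",im)
E
```

```text
time: 40.55
ee_pos: [0.4519, -0.4409, 0.1764]
tcp_rot: [31.5, 89.9, -53.7]
wrist_force: [-0.2, -0.0, -0.0]
opening: 0.0407
40.55 [-0.15967302 -0.00549754 -0.01535327]
```

View pics/b6.png

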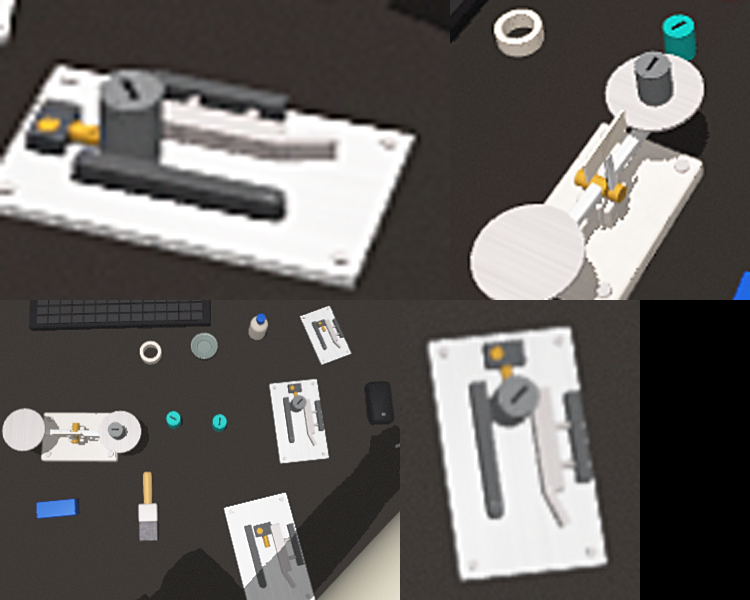

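The pot is upright in the slideway against the plunger, with the pin end at about (101,133) in the left crop. The lighter pot stands on the near pan at (653,80), and everything else is where it was. Handing in.

```bash
python3 -c "
from workcell import bot
print(bot.job_done())"
```

```text
the job is handed in; nothing more can be done
None
```

I weighed both grey pots, slid the heavier one into the 184 x 110 mm holder against the plunger stop, and handed the job in at about 41 s. No verdict was reported.

**What I did**
- **Weighing:** the far pot's pan (pan_l side, world +y) sank to its stop and the other pan rose to its stop, so the far pot is the heavier. I read the beam about 2 s after letting go.
- **Placing:** I stood the heavier pot on the holder entry and slid it along between fence and jaw, feeling for the end. The lighter pot stayed on its pan.

**Last checks**
- **End stop:** on the slide the total push rose to 10.7 N at the stop, of which about 4.5 N was sliding drag, so I estimate about 6 N on the plunger. A second push by a finger pad on the pot was stiff straight away (8.9 N, about 0.5 mm of travel).
- **Final pictures:** the pot stands upright in the slideway, the lighter one is on its lowered pan, and the other things look unmoved. The robot was clear and reading no force.
- **Other forces:** the most I read on the holder floor was 20 N and on a pan about 7 N. These are readings at the end of each move, so a brief higher peak could have been missed.

**What disagreed**
- **Fingertip height:** the fingertips really stand about 25 mm higher than the stated tool frame implies. My first grasp closed on air above the pot; I corrected for this after looking and gripped normally from then on.
- **Plunger position:** pictures suggested the pot may have eased back by up to about 0.5 mm after the first release. The second push reached the firm stop again, but I cannot measure the final plunger position more finely than that.

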